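# Line up the case pans under the shelf riser

## Robot

A 6-joint arm with a two-finger parallel gripper is mounted at the origin on the work surface. World frame = base frame: x ahead of the robot, y to its left, z up, the work surface at z = 0. Lengths are in m, angles in degrees, forces in N, time in s.
With the tool pointing down it reaches from about 0.275 to 0.725 m from the base axis. Payload 5.6 kg.
Tool frame: the origin (TCP) lies midway between the tips of the shut fingers; the grasp point (between the pads) lies 19 mm behind it; z points along the fingers, y is the line along which they close (so a half turn about z gives the same grasp; the last joint's range is limited). The gripper opens to 85 mm and grips with 20 to 120 N. Pads are 22 mm wide; open, the fingers measure 114 mm over their backs; the gripper's body (76 mm by 85 mm) begins 54 mm behind the grasp point. The pads swing forward as they close: fully open they stand 13 mm farther back than shut.
Start: joints at [-59.439, 14.616, 6.199, 0, -81.583, -16.306], TCP at [0.135, -0.533, 0.231] pointing down, gripper open.
Joint ranges: [-168.99, 168.99], [-69.2, 112.95], [-62.41, 85.93], [-164.36, 98.24], [-168.68, -3.75], [-174.98, 174.98]. Speed limits (degrees/s): [147.25, 147.25, 180, 180, 180, 180].

## Interface

Orientations are given as [roll, pitch, yaw] about the fixed x, y, z axes, in that order (R = Rz(yaw) Ry(pitch) Rx(roll)).
In Python, from cell import r gives the robot as it stands. The module is installed in compiled form; this text tells all that it offers.
- The arm moves only by the shell command python3 -m jog 'ROWS' [FORCE]. ROWS is JSON, a list that holds one entry, the list of rows, each a list of 5 numbers: the shift along the tool's x, y, z scaled (see below), then the turn about the tool's z scaled (see below), then the opening, from -1 (shut) to 1 (fully open). In form: [[[dx, dy, dz, turn, grip], ...]]. A call has 1 to 20 rows; each row shifts and turns the commanded pose from where the row before left it, along the tool's axes as they then stand; what a row does not reach is not made up. The controller multiplies each number of a shift by 0.3 m and each number of a turn by 1.5 rad. A row lasts 1/12 s, in which the tool goes at most 41.7 mm and 7.16 degrees, less where a joint would pass 70% of its speed; a pose out of reach is approached as far as the arm can. A call with a number of a shift or a turn outside -1 to 1 is refused whole. A call with a gripper value outside its range is refused whole. The fingers move at their own pace and stop on an object; FORCE is the grip in N (left out, the last holds). Time passes only in rows, so rows that do not move let the fingers close. It gives the time, the measured TCP pose, the force, the opening and the grip force at its end, in the units of the state.
- r.observe(): the state, without advancing time (a new reading comes with each control period).
- r.snapshot(name): name is "side" or "top" or "wrist"; returns (picture, depth): 420x560x3 uint8, blue, green, red; 420x560 float32, m along the optical axis (not along the pixel's ray), 0 where there is no reading.
- r.camera_model(name): a dict with "K" (3x3 intrinsics, pixels), "distortion" ([k1, k2, p1, p2, k3] as OpenCV has them; the pictures are not rectified), "R" (3x3) and "t" (3): a world point X has camera coordinates R X + t. Camera axes: x right, y down, z forward; pixel columns grow to the right and rows downward; lengths in m; the calibration is good to about 2 mm. A picture is of the moment at which its call begins: read the wrist's pose just before it. camera_model takes no time and is no camera call; for the wrist camera it gives the pose at the moment of the call.
- r.sign_off(): hands the job in; it is judged then, once.
The state is a dict: "time_s": time; "qpos": joint angles; "joint_velocities": joint speeds; "joint_torque": joint torques, N m; "tcp_pos": TCP position; "eef_rot": TCP orientation; "force": force on the tool from outside, world axes, zero at the start; "moment": the same for the moment, N m; "gripper_width": finger opening in m; "grasp_force": force on a finger pad.
Only numpy, scipy, OpenCV 4.12 (cv2) and the standard library are available. Lean on these libraries where they do the work, as an engineer would, in place of code of your own. Each camera call takes 0.05 s, during which the arm holds its last target. There are 200 camera calls.

## Task

Put the stone cast that stands under the front edge of the wire shelf riser into the empty case pan, setting it down gently on its base. Then slide the three pans along the counter, without lifting or tipping them, into one tidy row fully under the riser: square, backs against its back rail, the first against its left end (robot's left) and the others closed up beside it without gaps, in any order, each with its cast still inside. Do not bump the riser, and leave everything else where it is.

Things in the scene. Friction and masses are not known exactly. Their poses are not given: they have to be found in the camera images.
- riser: fixed wire shelf riser, 144 mm deep (x), 446 mm long (y). Origin on the counter under the deck's middle; x away from the robot, y left. Deck underside 212 mm up (jars on it to 285). Back rail: front face at x = +70 mm. End frames (low bar; posts at x = 0 and 70): inner faces at y = +215, -215 mm; rails 6 to 26 mm high. Pan centres in the finished row: x = 12.5, y = 165, 65, -35 mm.
- riser_front (a point): middle of the front edge of the riser's deck (x = -70 mm of the riser, 218 mm above the counter); the front below it is open. Axes as the riser's. The fronts of the finished row lie 25 mm behind this edge, so the gripper must lean back, towards the robot, to reach them.
- cast: loose buff stone cast of part of a dental arch, 62 mm along its x (line of teeth), 42 mm along y: a block with upright sides 26 mm high, a ridge of teeth 22 mm wide in the middle, 39 mm high in all; 0.16 kg. Origin: centre of its underside, z up. Starts on the counter under the riser's front edge (centre 5 to 20 mm behind it), its x within 15 degrees of the riser's.
- pan_a: white open plastic case pan, 115 mm along its x, 100 mm along its y, 34 mm high, walls and floor 3.5 mm thick, 0.14 kg. Origin: centre of its underside, z up; a blank card is on its -x face, the robot's side. It holds cast_a. The pans start apart, side by side in any order, in front of the riser, turned up to 12 degrees from its axes.
- pan_b: white open plastic case pan, 115 mm along its x, 100 mm along its y, 34 mm high, walls and floor 3.5 mm thick, 0.14 kg. Origin: centre of its underside, z up; a blank card is on its -x face, the robot's side. It holds cast_b at the start.
- pan_c: white open plastic case pan, 115 mm along its x, 100 mm along its y, 34 mm high, walls and floor 3.5 mm thick, 0.14 kg. Origin: centre of its underside, z up; a blank card is on its -x face, the robot's side. It is the empty one at the start.
- cast_a: stone cast of the same form as cast, lying loose in pan_a. Origin: centre of its underside.
- cast_b: stone cast of the same form as cast, lying loose in pan_b. Origin: centre of its underside.
- casting_ring: bystander: steel casting ring, diameter 50 mm, 58 mm high, standing under the right end of the riser, clear of the finished row. Origin: centre of its underside.
- articulator: bystander: metal dental articulator, about 120 x 100 x 120 mm high, right of the riser. Origin: centre of its underside.
- mixing_bowl: bystander: green rubber mixing bowl, diameter 116 mm, 60 mm high, left of the pans. Origin: centre of its underside.
- spatula: bystander: plaster spatula, 200 mm long, lying far left. Origin: middle of its underside.
- separator_bottle: bystander: white plastic bottle, diameter 54 mm, 110 mm high, left of the riser. Origin: centre of its underside.
- brush: bystander: brush, 180 mm long, lying far right. Origin: middle of its underside.
- wax_jar: bystander: glass jar, diameter 66 mm, 70 mm high, far right. Origin: centre of its underside.
Not all that is in view belongs to the job. What is shaped like the cast but brown or orange is not meant.

How it is judged:
By the outcome, as a careful person would: the job done as asked, in the order asked, and still so for the second after the job is handed in, with the robot touching nothing.
It also fails if it takes over 72 s, if anything falls off the work surface, if the arm or the gripper's body presses on something with over 40 N, if the wrist force passes 120 N, or if a joint passes its speed limit or range.

## Working session

There is one attempt and no reset: what is moved stays moved. The work goes in short steps, Python scripts to look and compute and a shell command to move; the robot and the scene stay as the last step left them, time stands still between calls to the robot, and variables do not carry over. Pictures are saved under pics/ and viewed, at most 10 in all, crops included, and the job is handed in when it is done.

```bash
mkdir -p pics
cat > h.py <<'E'
import numpy as np, cv2
from cell import r
def ray(cam,px):
    m=r.camera_model(cam) if isinstance(cam,str) else cam
    K=np.array(m["K"]);R=np.array(m["R"]);t=np.array(m["t"])
    u=cv2.undistortPoints(np.float64(px).reshape(-1,1,2),K,np.array(m["distortion"],float)).reshape(-1,2)
    d=np.c_[u,np.ones(len(u))]@R
    return -R.T@t,d
def onplane(cam,px,z):
    o,d=ray(cam,px); return o+d*((z-o[2])/d[:,2])[:,None]
def proj(cam,X):
    m=r.camera_model(cam);R=np.array(m["R"],float)
    return cv2.projectPoints(np.float64(X).reshape(-1,1,3),cv2.Rodrigues(R)[0],np.float64(m["t"]),np.float64(m["K"]),np.float64(m["distortion"]))[0].reshape(-1,2)
def cloud(cam,dep):
    m=r.camera_model(cam) if isinstance(cam,str) else cam
    v,u=np.mgrid[:dep.shape[0],:dep.shape[1]]
    o,d=ray(m,np.stack([u,v],-1).reshape(-1,2))
    return (o+d*dep.reshape(-1,1)).reshape(*dep.shape,3)
E
python3 - <<'E'
from h import *
for n in ("top","side"):
    p,d=r.snapshot(n); cv2.imwrite(f"pics/{n}0.png",p); np.save(f"pics/{n}0.npy",d)
    m=r.camera_model(n); print(n,np.round(-np.array(m["R"]).T@m["t"],3),np.round(np.array(m["R"])[2],2),(d>0).mean())
s=r.observe(); print(s["tcp_pos"],s["eef_rot"],s["force"],s["gripper_width"])
E
```

```text
top [0.311 0.027 1.657] [ 0.14 -0.01 -0.99] 0.9962542517006803
side [0.043 0.943 1.199] [ 0.33 -0.62 -0.71] 0.9958715986394557
[ 0.13537525 -0.53262974  0.23049225] [ 1.79903830e+02 -4.87718780e-03 -1.65748565e+02] [-0.18623489 -0.66447655  0.46646956] 0.08537694469618622
```

View pics/top0.png

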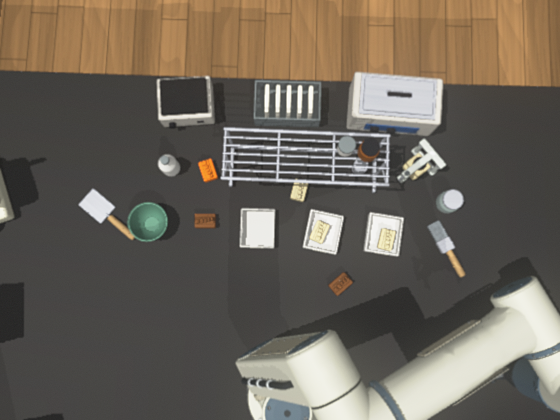

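View pics/side0.png

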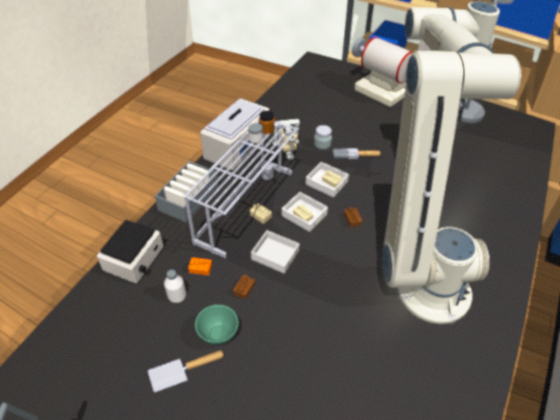

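Top view: the buff cast is at (299,190), at the riser's front edge. The empty pan is at (257,228), and the filled pans are at (323,232) and (384,235). Possible mix-ups are brown blocks (205,220) and (341,284), orange (208,169), and buff casts in pans (321,232) and (388,239). I choose (299,190). The side view agrees: cast (260,213), empty pan (275,252).

Run:
```python
from h import *
img=cv2.imread("pics/top0.png");d=np.load("pics/top0.npy");P=cloud("top",d)
hsv=cv2.cvtColor(img,cv2.COLOR_BGR2HSV)
# deck
z=P[...,2]; roi=np.zeros(z.shape,bool); roi[120:200,210:400]=1
m=roi&(z>.2)&(z<.235); q=P[m][:,:2]; print("deck",len(q),cv2.minAreaRect(np.float32(q)),np.median(z[m]))
print(np.round(cv2.boxPoints(cv2.minAreaRect(np.float32(q))),3))
for nm,(x0,y0,x1,y1) in dict(empty=(235,200,280,255),mid=(298,200,350,260),right=(358,205,412,262)).items():
    s=img[y0:y1,x0:x1]; mk=((s.min(2)>120)).astype(np.uint8)
    c=max(cv2.findContours(mk,0,1)[0],key=cv2.contourArea).reshape(-1,2)+[x0,y0]
    X=onplane("top",c,.034)[:,:2]; print(nm,cv2.minAreaRect(np.float32(X*1000)))
b=(hsv[...,0]>12)&(hsv[...,0]<35)&(hsv[...,1]>40)&(hsv[...,2]>120); b[:, :285]=0;b[:,400:]=0;b[:175]=0;b[260:]=0
n,l,st,c=cv2.connectedComponentsWithStats(b.astype(np.uint8))
for i in range(1,n):
    if st[i,4]>30:
        v,u=np.where(l==i); Z=np.median(P[l==i][:,2]); X=onplane("top",np.c_[u,v],.03)[:,:2]; print(st[i],Z,cv2.minAreaRect(np.float32(X*1000)))
cv2.imwrite("pics/crop.png",cv2.resize(img[120:265,190:420],(800,504),interpolation=cv2.INTER_CUBIC))
```

```text
deck 2619 ((0.6666322946548462, -0.03337100148200989), (0.45033371448516846, 0.1470467895269394), 89.40389251708984) 0.22027430169107332
[[ 0.591 -0.258]
 [ 0.738 -0.259]
 [ 0.742  0.191]
 [ 0.595  0.193]]
empty ((489.8582763671875, 99.6595458984375), (120.1828384399414, 103.6775894165039), 0.11253637075424194)
mid ((484.040771484375, -98.01860046386719), (104.59254455566406, 121.68610382080078), 79.47808837890625)
right ((481.9292297363281, -279.3192138671875), (106.86007690429688, 121.13262176513672), 82.27743530273438)
[290 183  18  19 256] 0.02799460106728424 ((606.2116088867188, -22.09430503845215), (43.426292419433594, 58.980934143066406), 77.6308364868164)
[309 220  21  24 291] 0.03190750459070424 ((484.25384521484375, -86.93490600585938), (43.10335922241211, 62.76984786987305), 67.15778350830078)
[377 228  19  23 313] 0.030710970982399166 ((466.49774169921875, -288.52337646484375), (44.78265380859375, 63.17616653442383), 76.23128509521484)
```

```bash
python3 -m jog '[[[0,0,0,0,1],[0.139,0,0,0,1],[0,0,0,0,1]]]' 40
```

```text
time_s: 0.35
tcp_pos: [0.0914, -0.5438, 0.2311]
eef_rot: [179.9, -0.1, -165.9]
force: [0.5, 0.7, 0.4]
gripper_width: 0.0852
grasp_force: 0.0
```

View pics/crop.png

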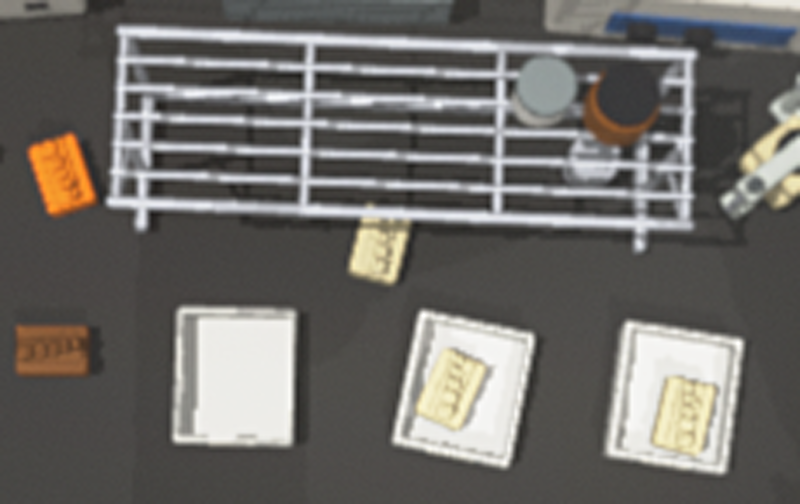

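The crop confirms it: buff cast at crop (380,250) with its front half sticking out from under the deck. Rows can only turn about the tool's z, so I'll rise and test how the arm behaves past its reach, high up in free space.

```bash
python3 -m jog '[[[0,0,-0.139,0.083,1],[0,0,-0.139,0.081,1],[0,0,-0.139,0,1],[0,0,-0.139,0,1],[0,0,-0.139,0,1],[0,0,-0.139,0,1],[0,0,-0.139,0,1],[-0.09,0.1,0,0,1],[-0.09,0.1,0,0,1],[-0.09,0.1,0,0,1],[-0.09,0.1,0,0,1],[-0.09,0.1,0,0,1],[-0.09,0.1,0,0,1],[-0.09,0.1,0,0,1],[-0.09,0.1,0,0,1],[-0.09,0.1,0,0,1],[-0.09,0.1,0,0,1],[-0.09,0.1,0,0,1],[-0.09,0.1,0,0,1],[0,0,0,0,1]]]'
python3 - <<'E'
from h import *
s=r.observe();print(np.round(s["qpos"],2),s["tcp_pos"],s["eef_rot"])
p,d=r.snapshot("wrist");cv2.imwrite("pics/w1.png",p);m=r.camera_model("wrist");R=np.array(m["R"]);print(-R.T@m["t"],R[2],R[0])
E
```

```text
time_s: 2.02
tcp_pos: [0.4227, -0.1795, 0.5041]
eef_rot: [179.8, -0.2, -179.5]
force: [1.2, -0.7, -0.3]
gripper_width: 0.0854
grasp_force: 0.0
[  -3.47    9.95   40.79   -0.16 -121.08  -86.08] [ 0.42268854 -0.17945706  0.50409046] [ 179.84935581   -0.2327339  -179.46953539]
[ 0.3526085  -0.18255204  0.64754502] [ 0.26977825  0.00259111 -0.96291899] [-7.04848271e-03  9.99974903e-01  7.16065669e-04]
```

```bash
python3 -m jog '[[[-0.139,0,0,0,1],[-0.139,0,0,0,1],[-0.139,0,0,0,1],[-0.139,0,0,0,1],[-0.139,0,0,0,1],[-0.139,0,0,0,1],[-0.139,0,0,0,1],[-0.139,0,0,0,1],[0,0,0,0,1]]]'; python3 -c "
from h import *
s=r.observe();print(np.round(s['qpos'],2),s['tcp_pos'],s['eef_rot'])"
```

```text
time_s: 2.82
tcp_pos: [0.6693, -0.1657, 0.4375]
eef_rot: [-179.0, 3.0, -179.7]
force: [0.6, 0.4, -1.3]
gripper_width: 0.0852
grasp_force: 0.0
[  -0.43   43.33   85.57    1.28 -129.25  -88.45] [ 0.66927647 -0.16572399  0.4374785 ] [-178.96723885    2.97623608 -179.69365113]
```

View pics/w1.png

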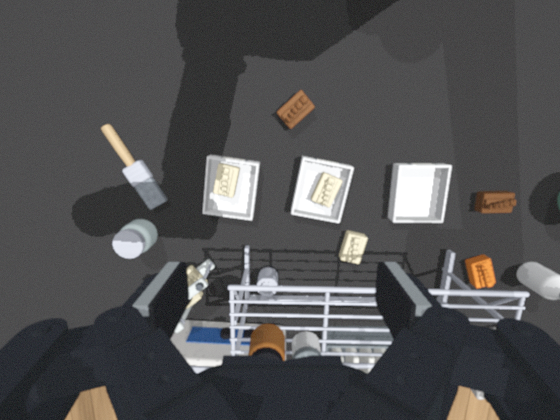

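The wrist view shows cast (353,248), pans at (231,188), (322,190) and (419,193), and the riser's front bar at rows 288-293. The over-reach move leaned the tool by 3° in the wanted direction with joint 3 at its limit. Next I check whether that lean builds up.

```bash
python3 -m jog '[[[-0.1,0,-0.1,0,1],[-0.1,0,-0.1,0,1],[-0.1,0,-0.1,0,1],[-0.1,0,-0.1,0,1],[-0.1,0,-0.1,0,1],[-0.1,0,-0.1,0,1],[0,0,0,0,1]]]'; python3 -c "
from h import *
s=r.observe();print(np.round(s['qpos'],2))"; python3 -m jog '[[[0.1,0,0,0,1],[0.1,0,0,0,1],[0.1,0,0,0,1],[0.1,0,0,0,1],[0,0,0,0,1]]]'; python3 -c "
from h import *
s=r.observe();print(np.round(s['qpos'],2))"
```

```text
time_s: 3.4
tcp_pos: [0.6851, -0.13, 0.4971]
eef_rot: [-176.6, 12.5, -179.4]
force: [-0.8, 0.5, 0.4]
gripper_width: 0.0854
grasp_force: 0.0
[   4.21   39.46   85.93    5.02 -124.14  -90.71]
time_s: 3.82
tcp_pos: [0.5969, -0.1327, 0.4799]
eef_rot: [-176.6, 11.8, -179.5]
force: [-0.2, 0.3, 0.3]
gripper_width: 0.0857
grasp_force: 0.0
[   4.67   17.76   44.3     4.41 -105.    -92.92]
```

The lean persists and builds up, with a small sideways roll (from the shoulder offset). I'll add more lean from y>0, which should cancel the roll.

```bash
python3 -m jog '[[[-0.02,0.139,0,0,1],[-0.02,0.139,0,0,1],[-0.02,0.139,0,0,1],[-0.02,0.139,0,0,1],[-0.02,0.139,0,0,1],[-0.02,0.139,0,0,1],[-0.1,0,-0.07,0,1],[-0.1,0,-0.07,0,1],[-0.1,0,-0.07,0,1],[-0.1,0,-0.07,0,1],[-0.1,0,-0.07,0,1],[-0.1,0,-0.07,0,1],[0,0,0,0,1]]]'; python3 -c "
from h import *
s=r.observe();print(np.round(s['qpos'],2))"
```

```text
time_s: 4.9
tcp_pos: [0.652, 0.0966, 0.5541]
eef_rot: [-177.8, 17.2, -179.6]
force: [-2.4, -1.5, 2.7]
gripper_width: 0.0854
grasp_force: 0.0
[  27.15   34.62   83.67   11.61 -124.04 -109.27]
```

```bash
python3 -m jog '[[[0,0.1,0,0,1],[-0.1,0,-0.07,0,1],[-0.1,0,-0.07,0,1],[-0.1,0,-0.07,0,1],[-0.1,0,-0.07,0,1],[-0.1,0,-0.07,0,1],[0,0,0,0,1]]]'; python3 -c "
from h import *
s=r.observe();print(np.round(s['qpos'],2))"
```

```text
time_s: 5.48
tcp_pos: [0.582, 0.0811, 0.6307]
eef_rot: [178.4, 22.0, 179.3]
force: [-1.8, -1.5, 1.8]
gripper_width: 0.0856
grasp_force: 0.0
[  28.77   26.8    83.97   11.45 -126.52 -110.65]
```

```bash
python3 -m jog '[[[0.05,-0.139,0,0,1],[0.05,-0.139,0,0,1],[0.05,-0.139,0,0,1],[-0.12,0,0,0,1],[-0.12,0,-0.04,0,1],[-0.12,0,-0.04,0,1],[-0.12,0,-0.04,0,1],[-0.12,0,-0.04,0,1],[0,0,0,0,1]]]'; python3 -c "
from h import *
s=r.observe();print(np.round(s['qpos'],2))"
```

```text
time_s: 6.23
tcp_pos: [0.6291, -0.0156, 0.6274]
eef_rot: [179.0, 25.6, 179.6]
force: [0.3, 0.1, 0.0]
gripper_width: 0.0854
grasp_force: 0.0
[  16.39   28.45   85.77    7.37 -122.25 -101.25]
```

Lean 25.6° with roll about 1°: good. Next I go to a viewing pose and measure with the wrist camera.

```bash
python3 -m jog '[[[0.119,-0.014,0.048,0,1],[0.119,-0.014,0.048,0,1],[0.119,-0.014,0.048,0,1],[0.119,-0.014,0.048,0,1],[0.119,-0.014,0.048,0,1],[0.119,-0.014,0.048,0,1],[0.119,-0.014,0.048,0,1],[0.119,-0.014,0.048,0,1],[0,0,0,0,1],[0,0,0,0,1],[0,0,0,0,1]]]'
cat >> h.py <<'E'
def look(tag,cam="wrist"):
    import pickle
    m=r.camera_model(cam); p,d=r.snapshot(cam)
    pickle.dump((m,p,d),open(f"pics/{tag}.pkl","wb")); cv2.imwrite(f"pics/{tag}.png",p); return m,p,d
def buff(p):
    h=cv2.cvtColor(p,cv2.COLOR_BGR2HSV); return (h[...,0]>12)&(h[...,0]<38)&(h[...,1]>35)&(h[...,2]>100)
def tool(delta):
    from scipy.spatial.transform import Rotation as Ro
    s=r.observe(); R=Ro.from_euler("xyz",s["eef_rot"],degrees=True).as_matrix()
    return np.round(R.T@np.array(delta)/.3,4)
E
python3 - <<'E'
from h import *
s=r.observe();print(np.round(s["qpos"],2),s["tcp_pos"],s["eef_rot"])
m,p,d=look("w2");P=cloud(m,d);np.save("pics/P.npy",P)
b=buff(p)
n,l,st,c=cv2.connectedComponentsWithStats(b.astype(np.uint8))
for i in range(1,n):
    if st[i,4]>150:
        q=P[l==i];q=q[(q[:,2]>.015)&(q[:,2]<.05)]
        if len(q)>50: print(st[i],np.percentile(q[:,2],[5,50,95]).round(3),cv2.minAreaRect(np.float32(q[:,:2]*1000)))
z=P[...,2]
g=(z>.205)&(z<.23)&(P[...,0]>.55);q=P[g];print("deck",len(q),q.min(0),q.max(0))
w=(p.min(2)>90)&(z>.026)&(z<.04)&(P[...,0]<.58)&(P[...,0]>.40)
n,l,st,c=cv2.connectedComponentsWithStats(cv2.dilate(w.astype(np.uint8),np.ones((3,3))))
for i in range(1,n):
    if st[i,4]>150:
        q=P[(l==i)&w]; print("pan",st[i],cv2.minAreaRect(np.float32(q[:,:2]*1000)))
E
```

```text
time_s: 7.15
tcp_pos: [0.4795, -0.0373, 0.475]
eef_rot: [179.1, 26.0, 179.5]
force: [0.4, 0.5, 1.3]
gripper_width: 0.0851
grasp_force: 0.0
[  20.78  -10.11    7.02    8.36  -82.45 -110.34] [ 0.47948913 -0.03729046  0.47502184] [179.08430431  26.02100873 179.51298849]
[  91    0   39   50 1508] [0.021 0.031 0.043] ((464.3975524902344, -288.7432556152344), (42.31895446777344, 61.10973358154297), 77.63836669921875)
[ 228   10   36   52 1029] [0.026 0.031 0.043] ((481.5705261230469, -87.75001525878906), (40.56796646118164, 60.55525588989258), 66.75907897949219)
[440  37  46  30 739] [0.024 0.027 0.039] ((506.2901306152344, 257.56591796875), (41.67050552368164, 59.616024017333984), 2.497915744781494)
[271  92  31  41 854] [0.021 0.027 0.04 ] ((608.6453247070312, -24.949146270751953), (42.11255645751953, 63.265663146972656), 77.39350891113281)
[415 119  27  36 783] [0.019 0.026 0.038] ((662.5529174804688, 256.13018798828125), (62.266746520996094, 41.60737228393555), 20.41337776184082)
[ 74 136  41  37 496] [0.029 0.044 0.048] ((657.115478515625, -372.5395202636719), (40.40473556518555, 19.
[... 467 characters left out ...]
, (42.51394271850586, 63.5362548828125), 75.85967254638672)
pan [ 203    0   74   84 1193] ((482.9168701171875, -99.88328552246094), (100.56005096435547, 115.37581634521484), 79.39579772949219)
pan [ 328    0   81   82 1297] ((489.863037109375, 98.840576171875), (102.05046844482422, 111.83073425292969), 89.59648132324219)
pan [ 227   11   38   53 1335] ((482.7132873535156, -88.22270202636719), (41.583740234375, 62.87202072143555), 67.10523986816406)
pan [543  66  17  13 155] ((538.15966796875, 412.2738037109375), (29.38178253173828, 9.1753568649292), 82.19508361816406)
pan [  0  83  43  21 338] ((561.2077026367188, -467.424072265625), (54.34321975708008, 16.12225341796875), 64.5799331665039)
```

View pics/w2.png

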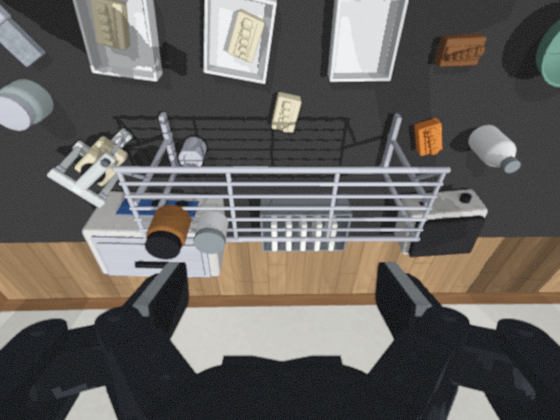

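The wrist view shows the cast at (286,112), and the pans at (115,40), (240,40) and (365,40). The depth gives: cast (0.609,-0.025) yaw -12.6°; pan centres (0.490,0.099), (0.483,-0.099), (0.482,-0.282) with yaws -0.4, -10.6 and -7.7°; riser origin about (0.666,-0.034).

Run:
```python
from h import *
print(tool([.547-.4795,.0128,.141-.475]))
P=np.load("pics/P.npy");z=P[...,2]
for a,b in ((-.30,-.20),(.13,.23)):
    m=(z>.012)&(z<.035)&(P[...,1]>a)&(P[...,1]<b)&(P[...,0]>.555)&(P[...,0]<.66); q=P[m]
    print("foot",len(q),q.min(0),np.median(q,0),q.max(0))
m=(z>.205)&(z<.23)&(P[...,0]>.58);q=P[m]
for lo,hi in ((-.2,-.15),(-.1,-.05),(0,.05),(.1,.15)):
    k=q[(q[:,1]>lo)&(q[:,1]<hi)];print(lo,np.percentile(k[:,0],[1,3,97,99]).round(4))
for lo,hi in ((.60,.63),(.7,.73)):
    k=q[(q[:,0]>lo)&(q[:,0]<hi)];print(lo,np.percentile(k[:,1],[.5,2,98,99.5]).round(4))
```

```text
[0.2872 0.0267 1.0994]
foot 193 [ 0.60910881 -0.25689286  0.0120313 ] [ 0.63132728 -0.24994337  0.02474494] [ 0.65997634 -0.2473763   0.0345553 ]
foot 182 [0.61521361 0.18085088 0.01200637] [0.63902003 0.18369634 0.02403202] [0.65975185 0.22999689 0.0347106 ]
-0.2 [0.5914 0.5917 0.7282 0.7308]
-0.1 [0.5927 0.5932 0.7333 0.7344]
0 [0.5942 0.5947 0.7349 0.7364]
0.1 [0.5958 0.5963 0.737  0.7388]
0.6 [-0.2566 -0.2549  0.1868  0.189 ]
0.7 [-0.2598 -0.2579  0.186   0.1876]
```

```bash
python3 -m jog '[[[0.032,0.003,0.122,0,1],[0.032,0.003,0.122,0,1],[0.032,0.003,0.122,0,1],[0.032,0.003,0.122,0,1],[0.032,0.003,0.122,0,1],[0.032,0.003,0.122,0,1],[0.032,0.003,0.122,0,1],[0.032,0.003,0.122,0,1],[0.032,0.003,0.122,0,1],[0,0,0,0,1],[0,0,0,0,1]]]'
python3 - <<'E'
from h import *
s=r.observe();print(s["tcp_pos"],s["eef_rot"],tool(np.array([.613,-.0245,.006])-s["tcp_pos"]))
E
```

```text
time_s: 8.12
tcp_pos: [0.5463, -0.0246, 0.138]
eef_rot: [179.2, 25.7, 179.6]
force: [1.6, 0.3, 0.7]
gripper_width: 0.0852
grasp_force: 0.0
[ 0.54629958 -0.02455216  0.13803394] [179.24444545  25.65531188 179.58547016] [-0.0099 -0.0047  0.493 ]
```

Accurate. Now the approach along the tool axis and a gentle close.

```bash
python3 -m jog '[[[-0.002,-0.001,0.1,0,1],[-0.002,-0.001,0.1,0,1],[-0.002,-0.001,0.1,0,1],[-0.002,-0.001,0.1,0,1],[-0.002,-0.001,0.06,0,1],[0,0,0.033,0,1],[0,0,0,0,1],[0,0,0,0,0.2],[0,0,0,0,0],[0,0,0,0,-0.2],[0,0,0,0,-0.4],[0,0,0,0,-0.5],[0,0,0,0,-0.5],[0,0,0,0,-0.5],[0,0,0,0,-0.5]]]' 40
python3 - <<'E'
from h import *
s=r.observe();print(s["tcp_pos"],s["eef_rot"])
E
```

```text
time_s: 9.37
tcp_pos: [0.6108, -0.0302, 0.0296]
eef_rot: [179.6, 26.1, 179.6]
force: [-2.4, 4.1, 6.0]
gripper_width: 0.0213
grasp_force: 3.9
[ 0.61079096 -0.03017386  0.02958283] [179.62800523  26.1296235  179.61990542]
```

Closed on the tooth ridge, 24 mm too high. I'll open again and see why the descent stopped short.

```bash
python3 -m jog '[[[0,0,0,0,1],[0,0,0,0,1],[0,0,0,0,1],[0,0,0,0,1],[0,0,0,0,1],[0,0,0,0,1]]]'
python3 - <<'E'
from h import *
s=r.observe();print(np.round(s["qpos"],2),s["tcp_pos"],s["eef_rot"],s["force"])
m,p,d=look("w3");P=cloud(m,d);b=buff(p)&(P[...,0]>.55)&(P[...,0]<.66)&(abs(P[...,1]+.03)<.06)&(P[...,2]<.06)&(P[...,2]>.015)
q=P[b];print(len(q),np.percentile(q,[5,50,95],axis=0).round(3),cv2.minAreaRect(np.float32(q[:,:2]*1000)))
E
```

```text
time_s: 9.87
tcp_pos: [0.6093, -0.0315, 0.0278]
eef_rot: [179.7, 25.9, 179.5]
force: [0.0, -0.2, -0.8]
gripper_width: 0.0853
grasp_force: 0.0
[   7.34   16.08  -45.97   54.59   -3.81 -151.57] [ 0.60929653 -0.03151221  0.02776025] [179.69687176  25.91064066 179.51865325] [ 0.00268114 -0.21993531 -0.79921065]
5370 [[ 0.578 -0.046  0.017]
 [ 0.588 -0.029  0.026]
 [ 0.627 -0.008  0.039]] ((609.2586059570312, -28.977659225463867), (41.5126838684082, 62.821475982666016), 80.32421875)
```

View pics/w3.png

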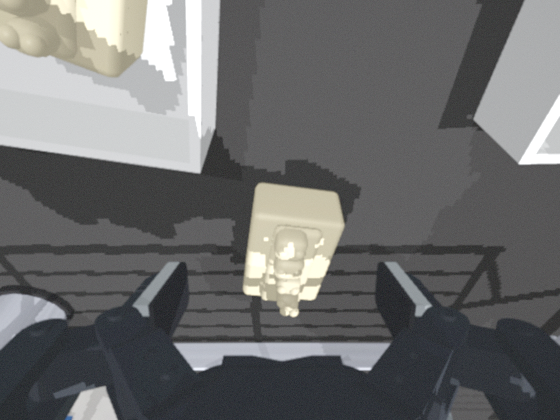

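The view shows the cast undisturbed between the fingers (295,245). Joint 5 is at its -3.75° limit, so the lean is too great this low down. I'll fit the arm's geometry to find what lean each target allows.

```bash
cat > kin.py <<'E'
from h import *
from scipy.optimize import least_squares
from scipy.spatial.transform import Rotation as Ro
S=[([-59.439,14.616,6.199,0,-81.583],[.1354,-.5326,.2305],[179.9,0,-165.75]),([-3.47,9.95,40.79,-.16,-121.08],[.42269,-.17946,.50409],[179.85,-.23,-179.47]),([-.43,43.33,85.57,1.28,-129.25],[.66928,-.16572,.43748],[-178.97,2.98,-179.69]),([4.21,39.46,85.93,5.02,-124.14],[.6851,-.13,.4971],[-176.6,12.5,-179.4]),([4.67,17.76,44.3,4.41,-105],[.5969,-.1327,.4799],[-176.6,11.8,-179.5]),([16.39,28.45,85.77,7.37,-122.25],[.6291,-.0156,.6274],[179,25.6,179.6]),([20.78,-10.11,7.02,8.36,-82.45],[.47949,-.03729,.47502],[179.08,26.02,179.51]),([7.34,16.08,-45.97,54.59,-3.81],[.6093,-.03151,.02776],[179.697,25.91,179.52])]
def wc(p,x,e): return np.array(x)-p[3]*Ro.from_euler("xyz",e,degrees=True).as_matrix()[:,2]
def fk(p,q):
    a=np.radians(q);b=a[1]-a[2];rho=p[4]+p[0]*np.sin(a[1])+p[1]*np.cos(b)
    return np.array([rho*np.cos(a[0])-p[5]*np.sin(a[0]),rho*np.sin(a[0])+p[5]*np.cos(a[0]),p[2]+p[0]*np.cos(a[1])-p[1]*np.sin(b)])
p=least_squares(lambda p:np.r_[[fk(p,q)-wc(p,x,e) for q,x,e in S]].ravel(),[.4,.4,.35,.2,0,-.15]).x
def ik(x,lean,az=0):
    l,a=np.radians(lean),np.radians(az); tz=np.array([np.sin(l)*np.cos(a),np.sin(l)*np.sin(a),-np.cos(l)])
    w=np.array(x)-p[3]*tz
    s=least_squares(lambda q:fk(p,q)-w,[7,16,-46],x_scale=10); q=s.x;b=np.radians(q[1]-q[2]);c=np.radians(q[0])
    f=np.array([np.cos(b)*np.cos(c),np.cos(b)*np.sin(c),-np.sin(b)])
    return q.round(1),np.degrees(np.arccos(f@tz)).round(1),(90-np.degrees(b)).round(1),(np.linalg.norm(s.fun)*1e3).round(2)
E
python3 - <<'E'
from kin import *
print(p,[(1e3*np.linalg.norm(fk(p,q)-wc(p,x,e))).round(1) for q,x,e in S])
for x in ([.613,-.025,.006],[.49,.099,.02],[.62,.13,.012],[.62,.031,.012],[.62,-.069,.012],[.42,.1,.012]):
    print(x,[ (L,)+ik(x,L) for L in (14,18,22)])
E
```

```text
[ 0.49784832  0.36664028  0.2477037   0.41888786  0.03023719 -0.14248539] [np.float64(30.5), np.float64(12.9), np.float64(12.2), np.float64(17.5), np.float64(12.5), np.float64(43.3), np.float64(32.4), np.float64(96.7)]
[0.613, -0.025, 0.006] [(14, array([ 13.4,  26.8, -22.9]), np.float64(26.9), np.float64(40.3), np.float64(0.0)), (18, array([ 14.2,  25.3, -27.9]), np.float64(19.8), np.float64(36.8), np.float64(0.0)), (22, array([ 15. ,  24.2, -32.8]), np.float64(12.9), np.float64(33.0), np.float64(0.0))]
[0.49, 0.099, 0.02] [(14, array([ 35.1,  15.7, -39.4]), np.float64(24.7), np.float64(34.9), np.float64(0.0)), (18, array([ 37.8,  14.3, -44. ]), np.float64(20.4), np.float64(31.7), np.float64(0.0)), (22, array([ 40.8,  13.3, -48.7]), np.float64(17.8), np.float64(28.0), np.float64(0.0))]
[0.62, 0.13, 0.012] [(14, array([ 29.5,  28.2, -18.8]), np.float64(31.4), np.float64(43.0), np.float64(0.0)), (18, array([ 31.1,  26.6, -23.8]), np.float64(25.7), np.float64(39.6), np.float64(0.0)), (22, array([ 32.9,  25.5, -28.6]), np.float64(20.7), np.float64(35.9), np.float64(0.0))]
[0.62, 0.031, 
[... 151 characters left out ...]
p.float64(38.4), np.float64(0.0)), (22, array([ 21.7,  24.1, -31.3]), np.float64(16.1), np.float64(34.6), np.float64(0.0))]
[0.62, -0.069, 0.012] [(14, array([  8.2,  27.2, -20.7]), np.float64(28.3), np.float64(42.1), np.float64(0.0)), (18, array([  8.7,  25.6, -25.7]), np.float64(21.0), np.float64(38.7), np.float64(0.0)), (22, array([  9.2,  24.4, -30.7]), np.float64(13.6), np.float64(34.9), np.float64(0.0))]
[0.42, 0.1, 0.012] [(14, array([ 42.7,  10.5, -49.9]), np.float64(21.3), np.float64(29.6), np.float64(0.0)), (18, array([ 46.6,   9.2, -54.5]), np.float64(18.8), np.float64(26.3), np.float64(0.0)), (22, array([ 51.2,   8.6, -59.3]), np.float64(18.7), np.float64(22.1), np.float64(0.0))]
```

```bash
cat > kin2.py <<'E'
from kin import S,Ro,np,least_squares
def Rm(ax,a): return Ro.from_euler(ax,a,degrees=True).as_matrix()
def full(p,q):
    B=Rm("z",q[0]); F=B@Rm("y",q[1]-q[2])          # F x-axis = forearm
    W=F@Rm("x",p[7]*q[3]); T=W@Rm("y",-q[4])@np.array([1,0,0])  # tool dir
    a=np.radians(q[1])
    x=B@np.array([p[4]+p[0]*np.sin(a),p[5],p[2]+p[0]*np.cos(a)])+F@np.array([p[1],0,p[8]])+W@np.array([0,p[6],0])+p[3]*T
    return x,T
def res(p): 
    o=[]
    for q,x,e in S:
        X,T=full(p,q); o+=list(X-x)+list(.1*(T-Ro.from_euler("xyz",e,degrees=True).as_matrix()[:,2]))
    return np.array(o)
best=min((least_squares(res,[.5,.36,.25,.42,.03,-.14+.14*k,-.14*k,s,0]) for s in (1,-1) for k in (0,1)),key=lambda f:f.cost)
p=best.x
def ik(x,lean,q0=(10,20,-30,20,-20),az=0):
    l,a=np.radians(lean),np.radians(az); tz=np.array([np.sin(l)*np.cos(a),np.sin(l)*np.sin(a),-np.cos(l)])
    def f(q):
        X,T=full(p,q); return np.r_[X-x,.3*(T-tz)]
    s=least_squares(f,q0,x_scale=10,bounds=([-169,-69,-62.4,-164,-168],[169,113,85.9,98,-3.75]))
    return s.x.round(1),round(1e3*np.linalg.norm(s.fun),1)
E
python3 - <<'E'
from kin2 import *
print(p.round(4),(1e3*best.fun.reshape(-1,6)).round(1).tolist())
for x in ([.613,-.025,.006],[.49,.099,.02],[.62,.13,.012],[.62,.031,.012],[.62,-.069,.012],[.43,.03,.012]):
    print(x)
    for L in (10,15,20,25): print(L,*ik(x,L))
E
```

```text
[ 5.208e-01  4.011e-01  1.488e-01  3.627e-01 -6.000e-04  1.100e-03
 -1.556e-01 -9.971e-01 -4.000e-04] [[-0.2, -0.2, 0.4, 0.0, -0.2, -0.0], [-0.1, -0.0, -0.2, -0.0, 0.0, 0.0], [0.0, 0.0, -0.1, -0.0, 0.0, -0.0], [-0.0, -0.1, 0.1, -0.1, 0.1, -0.0], [-0.1, 0.0, -0.1, -0.0, -0.0, -0.0], [0.1, 0.1, 0.2, -0.1, -0.0, -0.0], [0.0, 0.1, -0.2, -0.0, 0.0, -0.0], [-0.0, 0.1, -0.1, -0.0, 0.0, -0.0]]
[0.613, -0.025, 0.006]
10 [ 13.7  25.1 -16.1   3.7 -39.1] 0.0
15 [ 14.4  22.8 -22.6   7.4 -30.2] 0.0
20 [ 14.8  20.9 -30.5  14.9 -19.9] 0.0
25 [  8.4  18.7 -44.7  51.9  -4. ] 4.2
[0.49, 0.099, 0.02]
10 [ 33.4  13.5 -34.    9.7 -34.6] 0.0
15 [ 34.9  11.  -42.1  19.9 -25.8] 0.0
20 [ 32.1   8.7 -53.1  44.1 -15.2] 0.0
25 [ 13.    6.8 -60.6  98.   -5.6] 6.5
[0.62, 0.13, 0.012]
10 [ 28.7  26.6 -13.7   7.3 -41.1] 0.0
15 [ 29.9  24.3 -21.4  14.1 -32. ] 0.0
20 [ 30.1  22.2 -31.   27.9 -21.6] 0.0
25 [ 18.3  19.7 -45.2  81.3  -7.7] 0.0
[0.62, 0.031, 0.012]
10 [ 19.2  25.4 -15.1   5.1 -40.2] 0.0
15 [ 20.1  23.  -22.1  10.  -31.1] 0.0
20 [ 20.6  20.9 -30.8  20.  -20.6] 0.0
25 [  8.7  18.4 -46.4  74.6  -3.8] 3.3
[0.62, -0.069, 0.012]
10 [  8.9  25.7 -13.5   2.4 -40.9] 0.0
15 [  9.4  23.4 -19.5   4.5 -32.4] 0.0
20 [  9.8  21.4 -26.2   8.7 -22.9] 0.0
25 [  9.2  19.7 -35.9  22.1 -10.4] 0.0
[0.43, 0.03, 0.012]
10 [ 29.1   7.1 -44.    9.6 -30.5] 0.0
15 [ 30.4   4.4 -52.4  21.1 -21.4] 0.0
20 [ 25.3   2.1 -62.4  46.7 -11.1] 3.4
25 [ 24.4   0.8 -62.4  46.7 -10.5] 25.4
```

The kinematic model now fits to under 1 mm. A lean of about 18.5° should reach everywhere; I'll check that, including clearance when starting pushes at the pans' near fronts.

```bash
python3 - <<'E' &
from kin2 import *
for x in ([.415,.099,.012],[.415,.13,.012],[.415,.03,.012],[.415,-.1,.012],[.415,-.28,.012],[.475,-.345,.012],[.475,.04,.012],[.42,-.03,.12],[.36,-.03,.12],[.62,.13,.012],[.62,-.07,.012],[.613,-.025,.006]):
    print(x,*[(L,)+ik(x,L) for L in (16.5,18.5,20)])
E
wait
python3 -m jog '[[[0,0,-0.1,0,1],[0,0,-0.1,0,1],[0,0,-0.1,0,1],[0.06,0,-0.06,0,1],[0.06,0,-0.06,0,1],[0.08,0,0,0,1],[0.08,0,0,0,1],[0.08,0,0,0,1],[0,0,0,0,1],[0,0,0,0,1]]]'; python3 -c "
from h import *
s=r.observe();print(np.round(s['qpos'],2))"
```

```text
[0.415, 0.099, 0.012] (16.5, array([ 40.7,   3.5, -57.4,  33.8, -19.5]), np.float64(0.0)) (18.5, array([ 37.8,   2.6, -61.8,  46.8, -15.5]), np.float64(0.0)) (20, array([ 37.1,   2.2, -62.4,  49.4, -15.2]), np.float64(5.6))
[0.415, 0.13, 0.012] (16.5, array([ 44.7,   4.7, -56.3,  34.8, -20.5]), np.float64(0.0)) (18.5, array([ 42.2,   3.8, -60.6,  47.1, -16.9]), np.float64(0.0)) (20, array([ 40.1,   3.3, -62.4,  54.6, -15.5]), np.float64(2.7))
[0.415, 0.03, 0.012] (16.5, array([ 31.2,   1.9, -57.8,  28.3, -18.1]), np.float64(0.0)) (18.5, array([ 28.5,   1. , -62.4,  40.7, -13.4]), np.float64(0.2)) (20, array([ 28.3,   0.6, -62.4,  40.8, -13.2]), np.float64(6.8))
[0.415, -0.1, 0.012] (16.5, array([ 10. ,   3.7, -49.6,   8.1, -20.7]), np.float64(0.0)) (18.5, array([ 10.2,   2.8, -52.5,  11.3, -16.7]), np.float64(0.0)) (20, array([ 10. ,   2.2, -55.2,  15. , -13.4]), np.float64(0.0))
[0.415, -0.28, 0.012] (16.5, array([-20.7,  13.2, -29.9, -11. , -31.9]), np.float64(0.0)) (18.5, array([-21.6,  12.7, -30.4, -13.4, -30.3]), np.float64(0.0)) (20, array([-22.3,  12.4, -30.7, -15.5, -29.2]), 
[... 1072 characters left out ...]
ray([ 30.1,  22.2, -31. ,  27.9, -21.6]), np.float64(0.0))
[0.62, -0.07, 0.012] (16.5, array([  9.4,  22.8, -21.4,   5.4, -29.7]), np.float64(0.0)) (18.5, array([  9.6,  22. , -24. ,   7. , -25.9]), np.float64(0.0)) (20, array([  9.7,  21.4, -26.1,   8.5, -22.9]), np.float64(0.0))
[0.613, -0.025, 0.006] (16.5, array([ 14.6,  22.2, -24.8,   9. , -27.3]), np.float64(0.0)) (18.5, array([ 14.8,  21.4, -27.9,  11.9, -23.2]), np.float64(0.0)) (20, array([ 14.8,  20.9, -30.5,  14.9, -19.9]), np.float64(0.0))
time_s: 10.75
tcp_pos: [0.4758, -0.0417, 0.0702]
eef_rot: [-178.9, 26.8, 179.5]
force: [-0.0, -0.1, 0.2]
gripper_width: 0.0854
grasp_force: 0.0
[  13.85   -1.77  -58.69   46.01  -10.43 -148.44]
```

```bash
python3 -m jog '[[[0.075,0,-0.037,0,1],[0.075,0,-0.037,0,1],[0.075,0,-0.037,0,1],[0.075,0,-0.037,0,1],[0,0,0,0,1]]]'; python3 -c "
from h import *
s=r.observe();print(np.round(s['qpos'],2))"
```

```text
time_s: 11.17
tcp_pos: [0.3844, -0.043, 0.0875]
eef_rot: [-179.8, 25.9, 179.4]
force: [0.9, -0.2, 0.2]
gripper_width: 0.0853
grasp_force: 0.0
[  25.76  -16.45  -62.26   29.55  -23.58 -141.51]
```

```bash
python3 -m jog '[[[0.09,0,-0.03,0,1],[0.09,0,-0.03,0,1],[0.09,0,-0.03,0,1],[0.09,0,-0.03,0,1],[0,0,0,0,1]]]'; python3 -c "
from h import *
s=r.observe();print(np.round(s['qpos'],2))"
```

```text
time_s: 11.58
tcp_pos: [0.2911, -0.0553, 0.1104]
eef_rot: [178.5, 23.7, 179.5]
force: [0.5, 1.5, -0.6]
gripper_width: 0.0852
grasp_force: 0.0
[  42.57  -38.4   -62.24   19.71  -49.08 -143.53]
```

```bash
python3 -m jog '[[[0.08,0.03,0.04,0,1],[0.08,0.03,0.04,0,1],[0.08,0.03,0.04,0,1],[0,0,0,0,1]]]'; python3 -c "
from h import *
s=r.observe();print(np.round(s['qpos'],2))"
```

```text
time_s: 11.92
tcp_pos: [0.2681, -0.0504, 0.0925]
eef_rot: [177.2, 20.0, 179.6]
force: [-0.5, -0.2, 0.0]
gripper_width: 0.085
grasp_force: 0.0
[  44.37  -39.17  -62.24   15.27  -51.45 -142.2 ]
```

```bash
python3 -m jog '[[[-0.02,-0.13,-0.03,0,1],[-0.02,-0.13,-0.03,0,1],[-0.02,-0.13,-0.03,0,1],[0,-0.13,0,0,1],[0.09,0,0.02,0,1],[0.09,0,0.02,0,1],[0.09,0,0.02,0,1],[0,0,0,0,1]]]'; python3 -c "
from h import *
s=r.observe();print(np.round(s['qpos'],2))"
```

```text
time_s: 12.58
tcp_pos: [0.1975, -0.117, 0.0628]
eef_rot: [177.0, 18.7, 179.7]
force: [0.3, 0.8, 0.9]
gripper_width: 0.0852
grasp_force: 0.0
[  18.13  -41.03  -62.28    3.84  -50.13 -109.89]
```

```bash
python3 -m jog '[[[0,0.1,-0.05,0,1],[-0.05,0.139,0,0,1],[-0.05,0.139,0,0,1],[0,0.139,0,0,1],[0,0.139,0,0,1],[0,0.139,0,0,1],[0,0,0,0,1]]]'; python3 -c "
from h import *
s=r.observe();print(np.round(s['qpos'],2))"; python3 -m jog '[[[0.03,-0.1,0.03,0,1],[0.03,-0.1,0.03,0,1],[0.03,-0.1,0.03,0,1],[0,0,0,0,1]]]'; python3 -c "
from h import *
s=r.observe();print(np.round(s['qpos'],2))"
```

```text
time_s: 13.17
tcp_pos: [0.238, -0.0188, 0.087]
eef_rot: [175.8, 15.6, -178.4]
force: [0.3, 0.7, 0.5]
gripper_width: 0.0854
grasp_force: 0.0
[  71.16  -50.1   -62.16   13.95  -68.94 -163.04]
time_s: 13.5
tcp_pos: [0.2245, -0.0593, 0.0704]
eef_rot: [176.4, 14.3, -179.5]
force: [-0.4, -0.2, -0.2]
gripper_width: 0.0852
grasp_force: 0.0
[  42.76  -40.62  -61.6     8.24  -56.22 -135.64]
```

```bash
python3 -m jog '[[[-0.07,-0.037,-0.078,0,1],[-0.07,-0.037,-0.078,0,1],[-0.07,-0.037,-0.078,0,1],[-0.07,-0.037,-0.078,0,1],[-0.07,-0.037,-0.078,0,1],[-0.07,-0.037,-0.078,0,1],[-0.07,-0.037,-0.078,0,1],[-0.07,-0.037,-0.078,0,1],[-0.07,-0.037,-0.078,0,1],[-0.061,-0.074,-0.061,0,1],[-0.061,-0.074,-0.061,0,1],[-0.061,-0.074,-0.061,0,1],[-0.061,-0.074,-0.061,0,1],[-0.061,-0.074,-0.061,0,1],[-0.061,-0.074,-0.061,0,1],[-0.061,-0.074,-0.061,0,1],[-0.061,-0.074,-0.061,0,1],[-0.061,-0.074,-0.061,0,1],[0,0,0,0,1]]]'; python3 -c "
from h import *
s=r.observe();print(np.round(s['qpos'],2))"
```

```text
time_s: 15.08
tcp_pos: [0.4793, -0.3657, 0.4823]
eef_rot: [176.4, 14.2, -178.9]
force: [1.5, -0.4, -1.7]
gripper_width: 0.0856
grasp_force: 0.0
[ -29.02   20.24   53.64  -11.06 -112.42  -64.66]
```

```bash
python3 -m jog '[[[-0.08,-0.07,-0.06,0,1],[-0.08,-0.07,-0.06,0,1],[-0.08,-0.07,-0.06,0,1],[-0.08,-0.07,-0.06,0,1],[-0.08,-0.07,-0.06,0,1],[0,0,0,0,1]]]'; python3 -c "
from h import *
s=r.observe();print(np.round(s['qpos'],2))"
```

```text
time_s: 15.58
tcp_pos: [0.5239, -0.4145, 0.5157]
eef_rot: [178.0, 16.9, -179.0]
force: [-0.1, 0.6, -0.1]
gripper_width: 0.0854
grasp_force: 0.0
[ -31.16   35.12   85.84  -13.25 -126.64  -66.83]
```

```bash
python3 -m jog '[[[-0.07,-0.08,-0.06,0,1],[-0.07,-0.08,-0.06,0,1],[0,0,0,0,1]]]'; python3 -c "
from h import *
s=r.observe();print(np.round(s['qpos'],2),s['tcp_pos'],tool(np.array([.567,-.0245,.15])-s['tcp_pos']))"
```

```text
time_s: 15.83
tcp_pos: [0.5264, -0.4364, 0.5204]
eef_rot: [179.8, 19.2, -179.1]
force: [-0.3, 0.1, -0.6]
gripper_width: 0.0856
grasp_force: 0.0
[ -32.66   35.17   85.91  -12.91 -124.    -65.21] [ 0.52639736 -0.43644294  0.52040389] [0.2577 1.3658 1.2233]
```

```bash
python3 -c "
from h import *
s=r.observe();print(tool(np.array([.50,-.0245,.28])-s['tcp_pos']))"; python3 -m jog '[[[0.033,0.112,0.058,0.021,1],[0.033,0.112,0.058,0,1],[0.033,0.112,0.058,0,1],[0.033,0.112,0.058,0,1],[0.033,0.112,0.058,0,1],[0.033,0.112,0.058,0,1],[0.033,0.112,0.058,0,1],[0.033,0.112,0.058,0,1],[0.033,0.112,0.058,0,1],[0.033,0.112,0.058,0,1],[0.033,0.112,0.058,0,1],[0.033,0.112,0.058,0,1],[0,0,0,0,1],[0,0,0,0,1]]]'; python3 -c "
from h import *
s=r.observe();print(np.round(s['qpos'],2),s['tcp_pos'],tool(np.array([.560,-.0285,.150])-s['tcp_pos']),tool(np.array([.613,-.0285,.006])-np.array([.560,-.0285,.150])))"
```

```text
[0.3261 1.3713 0.7406]
time_s: 17.0
tcp_pos: [0.4905, -0.0701, 0.3182]
eef_rot: [179.0, 19.1, -179.8]
force: [-0.3, -0.3, 0.9]
gripper_width: 0.0853
grasp_force: 0.0
[  12.34   -5.93   -8.      3.24  -69.07 -102.67] [ 0.49046803 -0.07005276  0.31824488] [-0.0359  0.1277  0.6081] [-0.0099 -0.009   0.5113]
```

```bash
python3 -m jog '[[[-0.007,0.026,0.122,0.013,1],[-0.007,0.026,0.122,0,1],[-0.007,0.026,0.122,0,1],[-0.007,0.026,0.122,0,1],[-0.007,0.026,0.12,0,1],[0,0,0,0,1],[0,0,0,0,1]]]'; python3 -c "
from h import *
s=r.observe();print(s['tcp_pos'],tool(np.array([.613,-.0285,.006])-s['tcp_pos']))"
```

```text
time_s: 17.58
tcp_pos: [0.562, -0.0311, 0.1497]
eef_rot: [178.7, 19.0, 178.7]
force: [-0.4, -0.4, 0.6]
gripper_width: 0.0852
grasp_force: 0.0
[ 0.56196709 -0.03107991  0.1497003 ] [-0.0049  0.0012  0.5084]
```

```bash
python3 -m jog '[[[-0.001,0,0.1,0,1],[-0.001,0,0.1,0,1],[-0.001,0,0.1,0,1],[-0.001,0,0.1,0,1],[0,0,0.06,0,1],[0,0,0.043,0,1],[0,0,0,0,1],[0,0,0,0,1]]]'; python3 -c "
from h import *
s=r.observe();print(np.round(s['qpos'],2),s['tcp_pos'],s['force'])"
```

```text
time_s: 18.25
tcp_pos: [0.6137, -0.0282, 0.0102]
eef_rot: [178.7, 19.2, 178.7]
force: [-0.2, 0.8, 0.2]
gripper_width: 0.0854
grasp_force: 0.0
[  13.97   20.93  -27.41    9.46  -22.99 -113.14] [ 0.6137314  -0.02817631  0.01020147] [-0.21933881  0.81593781  0.24472875]
```

```bash
python3 -m jog '[[[0.003,0,0.013,0,0.6],[0,0,0,0,0.3],[0,0,0,0,0.15],[0,0,0,0,0],[0,0,0,0,-0.1],[0,0,0,0,-0.2],[0,0,0,0,-0.3],[0,0,0,0,-0.3],[0,0,0,0,-0.3]]]' 40; python3 -c "
from h import *
s=r.observe();print(s['tcp_pos'],tool([0,0,.1]))"
```

```text
time_s: 19.0
tcp_pos: [0.6129, -0.0274, 0.0056]
eef_rot: [178.7, 19.2, 178.8]
force: [-4.0, -0.1, 6.9]
gripper_width: 0.0436
grasp_force: 36.9
[ 0.61292365 -0.02740687  0.00563971] [-0.1095  0.0073 -0.3148]
```

Gripped at 43.6 mm. Next I withdraw back and up, then carry the cast over the empty pan.

```bash
python3 -m jog '[[[0,0,-0.03,0,-0.3],[0,0,-0.08,0,-0.3],[0,0,-0.1,0,-0.3],[0,0,-0.1,0,-0.3],[0,0,-0.08,0,-0.3],[0.05,0.03,-0.02,0,-0.3],[0.05,0.06,-0.02,0,-0.3],[0.05,0.08,-0.02,0,-0.3],[0.05,0.08,-0.01,0,-0.3],[0.03,0.08,-0.01,0,-0.3],[0.02,0.06,0,0,-0.3],[0,0.03,0,0,-0.3],[0,0,0,0,-0.3],[0,0,0,0,-0.3]]]'; python3 -c "
from h import *
s=r.observe();print(s['tcp_pos'],tool(np.array([.494,.0985,.06])-s['tcp_pos']),tool([0,0,-.05]))
m,p,d=look('w4');P=cloud(m,d);b=buff(p)&(abs(P[...,0]-s['tcp_pos'][0])<.06)&(abs(P[...,1]-s['tcp_pos'][1])<.05)&(abs(P[...,2]-s['tcp_pos'][2])<.06);q=P[b];print(len(q),q.min(0),np.median(q,0),q.max(0))
"
```

```text
time_s: 20.17
tcp_pos: [0.4968, 0.0981, 0.1158]
eef_rot: [178.7, 19.1, 178.8]
force: [0.4, -0.2, -2.2]
gripper_width: 0.0435
grasp_force: 38.2
[0.49679682 0.09808438 0.11576791] [ 0.0695 -0.0029  0.1726] [ 0.0544 -0.0037  0.1575]
12524 [0.4598816  0.07232164 0.11142747] [0.4746417  0.09754829 0.13601739] [0.52654677 0.1473432  0.15897009]
```

View pics/w4.png

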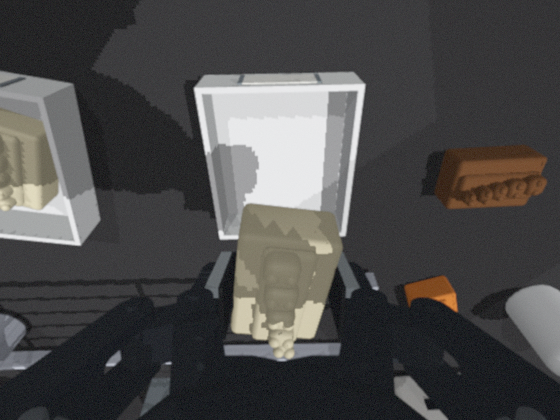

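The view shows the cast held squarely (290,270) above the empty pan (280,155). Lowering.

```bash
python3 -m jog '[[[0.035,-0.002,0.086,0,-0.3],[0.035,-0.001,0.086,0,-0.3],[0.018,-0.001,0.053,0,-0.3],[0.015,-0.001,0.043,0,-0.3],[0.011,-0.001,0.032,0,-0.3],[0.005,0,0.013,0,-0.3],[0,0,0,0,-0.3],[0,0,0,0,-0.3]]]'; python3 -c "
from h import *
s=r.observe();print(s['tcp_pos'],tool(np.array([.494,.099,.0093])-s['tcp_pos']))"
```

```text
time_s: 20.88
tcp_pos: [0.4943, 0.0972, 0.015]
eef_rot: [178.7, 19.0, 178.7]
force: [1.0, -0.6, -0.8]
gripper_width: 0.0439
grasp_force: 38.2
[0.49425699 0.09723175 0.01499743] [0.0071 0.0055 0.0178]
```

```bash
python3 -m jog '[[[0.003,0.003,0.009,0,-0.3],[0.002,0.001,0.006,0,-0.3],[0.001,0,0.003,0,-0.3],[0,0,0,0,-0.3],[0,0,0,0,-0.3]]]'; python3 -c "
from h import *
s=r.observe();print(s['tcp_pos'],tool([0,0,.06]))"
```

```text
time_s: 21.3
tcp_pos: [0.4944, 0.0995, 0.0097]
eef_rot: [178.7, 19.1, 178.8]
force: [-0.3, -0.4, -2.1]
gripper_width: 0.0433
grasp_force: 38.2
[0.4944412  0.09954659 0.00966341] [-0.0654  0.0044 -0.189 ]
```

```bash
python3 -m jog '[[[0.001,0,0.003,0,-0.3],[0,0,0.001,0,-0.3],[0,0,0,0,-0.3],[0,0,0,0,0.1],[0,0,0,0,0.22],[0,0,0,0,0.27],[0,0,0,0,0.27],[-0.016,0.001,-0.045,0,0.27],[-0.03,0.001,-0.09,0,0.27],[-0.04,0.002,-0.12,0,0.27],[-0.04,0.002,-0.12,0,0.27],[0,0,-0.1,0,0.27],[0,0,-0.1,0,0.27],[0,0,0,0,0.27],[0,0,0,0,0.27]]]'
python3 - <<'E'
from h import *
s=r.observe();print(s['tcp_pos'],s['qpos'])
m,p,d=look("w5");P=cloud(m,d);b=buff(p);z=P[...,2]
def rep(P,p):
    z=P[...,2];w=(p.min(2)>90)&(z>.026)&(z<.046)&(P[...,0]<.60)&(P[...,0]>.40)&(P[...,1]<.2)
    n,l,st,c=cv2.connectedComponentsWithStats(cv2.dilate(w.astype(np.uint8),np.ones((3,3))))
    for i in range(1,n):
        if st[i,4]>300:
            q=P[(l==i)&w]; print("white",st[i],cv2.minAreaRect(np.float32(q[:,:2]*1000)),np.percentile(q[:,2],[2,50,98]).round(3))
rep(P,p)
m,p,d=look("t5","top");P=cloud(m,d);b=buff(p);v=(b&(P[...,0]>.4)&(P[...,0]<.58)&(abs(P[...,1])<.4)).astype(np.uint8)
n,l,st,c=cv2.connectedComponentsWithStats(v)
for i in range(1,n):
    if st[i,4]>60: q=P[l==i];print("top buff",st[i],cv2.minAreaRect(np.float32(q[:,:2]*1000)),np.percentile(q[:,2],[5,50,95]).round(3))
E
```

```text
time_s: 22.55
tcp_pos: [0.4742, 0.0986, 0.1854]
eef_rot: [178.5, 19.2, 178.7]
force: [0.6, 0.2, 0.0]
gripper_width: 0.0546
grasp_force: 0.0
[0.4742015  0.09863608 0.18543764] [  38.56033173   -4.74121869  -30.62655687   14.61627752  -49.09118936
 -137.7179485 ]
white [   0   80  127  138 4087] ((482.8099365234375, -98.9629898071289), (101.20584106445312, 118.39278411865234), 79.12936401367188) [0.026 0.033 0.035]
white [ 215   88  125  125 3744] ((488.09490966796875, 98.86420440673828), (117.62823486328125, 100.11454010009766), 0.08826511353254318) [0.026 0.033 0.035]
white [  45  113   56   77 3450] ((482.78167724609375, -87.49325561523438), (42.25260543823242, 62.863311767578125), 66.62877655029297) [0.027 0.031 0.044]
white [ 253  124   54   69 2976] ((492.1343688964844, 98.68024444580078), (41.92294692993164, 61.56720733642578), 81.2198486328125) [0.027 0.031 0.044]
top buff [195 214  20  14 219] ((508.1769714355469, 258.6759948730469), (40.823570251464844, 57.63141632080078), 2.374281406402588) [0.021 0.028 0.041]
top buff [251 216  15  12 127] ((492.2027587890625, 95.54676818847656), (68.4270248413086, 43.07658386230469), 5.586695671081543) [0.023 0.033 0.319]
top buff [310 220  20  24 288] ((485.8451232910156, -89.01325988769531), (43.73217010498047, 66.3248291015625), 65.89630126953125) [0.022 0.032 0.043]
top buff [377 228  19  23 298] ((468.65252685546875, -292.3444519042969), (48.962547302246094, 67.2120361328125), 76.1875) [0.014 0.031 0.042]
```

View pics/w5.png

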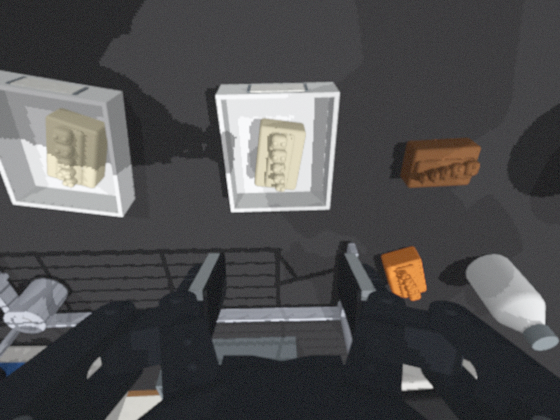

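The view shows the cast upright in the pan (281,153), with the pans otherwise as before. Next I check reach for the front pushes.

Run:
```python
from kin2 import *
for x in ([.415,.099,.006],[.42,.099,.006],[.42,.11,.06],[.42,.125,.006],[.49,.03,.006],[.44,.02,.006],[.42,-.1,.006],[.614,.13,.006],[.614,.03,.006],[.614,-.07,.006],[.62,.07,.006],[.62,-.03,.006],[.62,-.13,.006]):
    print(x,*ik(x,19.2,q0=(20,3,-55,20,-20)))
```

```text
[0.415, 0.099, 0.006] [ 36.6   3.2 -62.4  49.6 -14.4] 4.7
[0.42, 0.099, 0.006] [ 35.4   3.6 -62.4  51.7 -13.7] 3.5
[0.42, 0.11, 0.06] [ 44.8  -2.  -53.6  30.  -27.7] 0.0
[0.42, 0.125, 0.006] [ 37.8   4.5 -62.4  56.1 -14. ] 1.3
[0.49, 0.03, 0.006] [ 23.    9.3 -54.1  40.6 -11.4] 0.0
[0.44, 0.02, 0.006] [ 21.2   4.  -62.4  50.9  -8.8] 0.1
[0.42, -0.1, 0.006] [  9.8   3.8 -53.9  13.8 -13.7] 0.0
[0.614, 0.13, 0.006] [ 30.4  22.5 -31.   26.6 -21.9] 0.0
[0.614, 0.03, 0.006] [ 20.6  21.2 -30.9  19.  -20.9] 0.0
[0.614, -0.07, 0.006] [  9.8  21.7 -26.4   8.2 -23.2] 0.0
[0.62, 0.07, 0.006] [ 24.4  22.  -30.4  22.  -21.4] 0.0
[0.62, -0.03, 0.006] [ 14.1  21.8 -27.6  12.2 -22.4] 0.0
[0.62, -0.13, 0.006] [  2.8  23.3 -21.5   2.1 -26.1] 0.0
```

```bash
python3 -m jog '[[[0.1,0.001,0.06,0,0.27],[0.1,0.001,0.08,0,0.27],[0.1,0,0.08,0,0.27],[0.01,0,0.04,0,0.27],[0,0,0,0,0.27],[0,0,0,0,0.27]]]'; python3 -c "
from h import *
s=r.observe();print(s['tcp_pos'],s['qpos'],tool(np.array([.415,.099,.015])-s['tcp_pos']))"
```

```text
time_s: 23.15
tcp_pos: [0.4111, 0.1012, 0.0787]
eef_rot: [178.8, 19.0, 178.8]
force: [0.3, 0.5, 0.4]
gripper_width: 0.0544
grasp_force: 0.0
[0.41113505 0.101179   0.07870828] [  45.1496562    -5.31472701  -51.68277998   24.70828243  -31.8421438
 -155.86366918] [ 0.0567 -0.0112  0.2049]
```

```bash
python3 -m jog '[[[0.019,-0.003,0.07,0,0.27],[0.019,-0.003,0.07,0,0.27],[0.017,-0.003,0.063,0,0.27],[0,0,0,0,0.27],[0,0,0,0,0.27]]]'; python3 -c "
from h import *
s=r.observe();print(s['tcp_pos'],s['qpos'],tool(np.array([.539,.099,.006])-s['tcp_pos']))"
```

```text
time_s: 23.57
tcp_pos: [0.4172, 0.0987, 0.0188]
eef_rot: [178.8, 19.1, 178.6]
force: [-0.0, -0.4, -0.1]
gripper_width: 0.0542
grasp_force: 0.0
[0.41723992 0.0986758  0.01875044] [  37.76096799    1.58234724  -61.56408264   45.3857804   -15.53940108
 -171.72768735] [-0.3694  0.0072  0.1733]
```

```bash
python3 -m jog '[[[-0.015,0,0.007,0,0.27],[-0.02,0.001,0.01,0,0.27],[-0.03,0.001,0.014,0,0.27],[-0.035,0.001,0.017,0,0.27],[-0.035,0.001,0.017,0,0.27],[-0.035,0.001,0.017,0,0.27],[-0.035,0.001,0.017,0,0.27],[-0.035,0.001,0.017,0,0.27],[-0.035,0,0.017,0,0.27],[-0.035,0,0.016,0,0.27],[-0.03,0,0.013,0,0.27],[-0.02,0,0.008,0,0.27],[-0.01,0,0.004,0,0.27],[0,0,0,0,0.27],[0,0,0,0,0.27]]]'
cat >> h.py <<'E'
def pans(P,p,xlo=.36,xhi=.75,zmin=.029):
    z=P[...,2];w=(p.min(2)>90)&(z>zmin)&(z<.0375)&(P[...,0]<xhi)&(P[...,0]>xlo)&(P[...,1]<.2)
    h=cv2.cvtColor(p,cv2.COLOR_BGR2HSV); w&=(h[...,1]<30)
    n,l,st,c=cv2.connectedComponentsWithStats(cv2.dilate(w.astype(np.uint8),np.ones((3,3))))
    for i in range(1,n):
        if st[i,4]>200:
            q=P[(l==i)&w]; (c0,c1),(a,b),an=cv2.minAreaRect(np.float32(q[:,:2]*1000))
            if max(a,b)>60: print("pan",st[i][:4],"c %.1f %.1f size %.1f %.1f ang %.1f"%(c0,c1,a,b,an),"y",q[:,1].min().round(4),q[:,1].max().round(4),"x",q[:,0].min().round(4),q[:,0].max().round(4))
E
python3 -c "
from h import *
s=r.observe();print(s['tcp_pos'])
m,p,d=look('w6');P=cloud(m,d);pans(P,p)"
```

```text
time_s: 24.82
tcp_pos: [0.5387, 0.1007, 0.0054]
eef_rot: [178.7, 19.1, 178.7]
force: [-0.4, -0.5, -0.1]
gripper_width: 0.0544
grasp_force: 0.0
[0.5386904  0.10070386 0.00537213]
pan [212 309 140  28] c 545.3 99.4 size 61.0 15.1 ang 88.9 y 0.0688 0.1298 x 0.5372 0.5532
```

```bash
python3 -m jog '[[[0.025,0,-0.012,0,0.27],[0.02,0,-0.025,0,-1],[0,-0.06,0,0,-1],[0,-0.08,0,0,-1],[0,-0.08,0,0,-1],[0,-0.045,0,0,-1],[0,0,0,0,-1],[0,0,0,0,-1]]]' 20; python3 -c "
from h import *
s=r.observe();print(s['tcp_pos'],s['gripper_width'],tool(np.array([.608,.022,.011])-s['tcp_pos']))"
```

```text
time_s: 25.53
tcp_pos: [0.5205, 0.021, 0.0104]
eef_rot: [178.7, 19.2, 178.7]
force: [-0.2, -0.4, -0.2]
gripper_width: 0.0003
grasp_force: 0.0
[0.52050973 0.0209745  0.01040105] 0.00032408270961943776 [-0.276   0.0079  0.0941]
```

```bash
python3 -m jog '[[[-0.055,0.001,0.019,0,-1],[-0.055,0.001,0.019,0,-1],[-0.055,0.001,0.019,0,-1],[-0.055,0.001,0.019,0,-1],[-0.055,0.001,0.018,0,-1],[0,0.02,0,0,-1],[0,0.025,0,0,-1],[0,0.025,0,0,-1],[0,0.025,0,0,-1],[0,0.02,0,0,-1],[0,0,0,0,-1],[0,0,0,0,-1]]]'; python3 -c "
from h import *
s=r.observe();print(s['tcp_pos'],s['force'])
m,p,d=look('w7');P=cloud(m,d);pans(P,p)
m,p,d=look('t7','top');P=cloud(m,d);pans(P,p,.38,.75,.02)"
```

```text
time_s: 26.53
tcp_pos: [0.6082, 0.0567, 0.0112]
eef_rot: [178.7, 19.2, 178.8]
force: [-0.9, 1.1, 0.5]
gripper_width: -0.0
grasp_force: 0.0
[0.60818169 0.05668259 0.01115121] [-0.86172454  1.14700266  0.49922092]
pan [315 168 245 132] c 575.6 110.1 size 78.1 58.4 ang 88.8 y 0.0707 0.1498 x 0.5461 0.6041
pan [487 250  73 112] c 621.9 168.4 size 6.1 74.4 ang 88.6 y 0.1647 0.1717 x 0.5847 0.6591
pan [229 145 110  33] c 732.0 36.4 size 88.7 336.8 ang 15.5 y -0.1377 0.1883 x 0.6452 0.7405
pan [302 209  42  46] c 484.5 -98.7 size 100.5 116.9 ang 79.6 y -0.1552 -0.0395 x 0.4204 0.5491
pan [363 212  41  45] c 481.9 -279.6 size 102.3 116.8 ang 82.5 y -0.3358 -0.2231 x 0.4193 0.5442
pan [427 220  27  34] c 479.8 -452.4 size 90.6 40.9 ang 31.4 y -0.4881 -0.4151 x 0.4335 0.5267
```

View pics/w7.png

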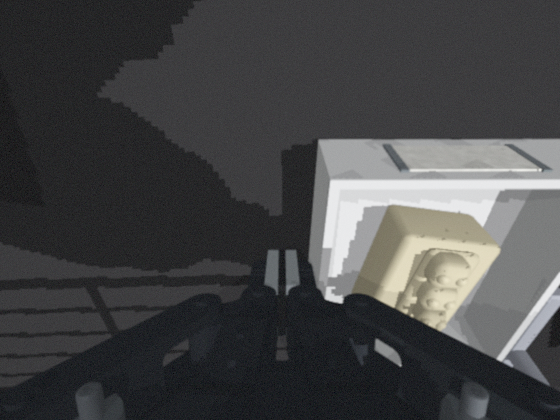

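The view shows the pan at right, square, with the closed fingers on its right wall (290,260). About 9 mm remains to the left frame, so I push gently until contact.

```bash
python3 -m jog '[[[0,0.01,0,0,-1],[0,0.01,0,0,-1],[0,0.005,0,0,-1],[0,0,0,0,-1]]]' | egrep "tcp|force:"; python3 -m jog '[[[0,0.004,0,0,-1],[0,0,0,0,-1]]]'| egrep "tcp|force:"; python3 -m jog '[[[0,0.003,0,0,-1],[0,0,0,0,-1]]]'| egrep "tcp|force:"
```

```text
tcp_pos: [0.6083, 0.0635, 0.0111]
force: [0.7, -0.8, -0.9]
grasp_force: 0.2
tcp_pos: [0.6083, 0.0646, 0.0111]
force: [-0.6, -0.6, 0.5]
grasp_force: 0.4
tcp_pos: [0.6084, 0.0655, 0.0111]
force: [0.2, -0.9, -0.3]
grasp_force: 0.5
```

```bash
for i in 1 2 3; do echo; done; python3 -m jog '[[[0,0.003,0,0,-1],[0,0,0,0,-1]]]'| egrep "tcp|force:"; python3 -m jog '[[[0,0.003,0,0,-1],[0,0,0,0,-1]]]'| egrep "tcp|force:";  python3 -m jog '[[[0,0.003,0,0,-1],[0,0,0,0,-1]]]'| egrep "tcp|force:"
```

```text
tcp_pos: [0.6084, 0.0664, 0.0111]
force: [-1.0, -1.1, 0.8]
grasp_force: 0.5
tcp_pos: [0.6084, 0.0674, 0.0111]
force: [-0.2, -1.8, -0.1]
grasp_force: 0.4
tcp_pos: [0.6084, 0.0683, 0.0112]
force: [0.4, -0.6, 0.2]
grasp_force: 0.4
```

Run:
```python
from h import *
m,p,d=look('w8');P=cloud(m,d)
z=P[...,2]
for x0,x1 in ((.58,.60),(.61,.625),(.625,.64),(.64,.66)):
    k=(P[...,0]>x0)&(P[...,0]<x1)&(z<.04)
    a=P[k&(z>.030)&(P[...,1]>.12)]; b=P[k&(z>.020)&(z<.0285)&(P[...,1]>.175)]
    print(x0,len(a),np.percentile(a[:,1],[50,99]).round(4) if len(a) else 0,len(b),np.percentile(b[:,1],[1,10,50,99]).round(4) if len(b) else 0)
cv2.imwrite("pics/c8.png",cv2.resize(p[200:420,400:560],(640,880))[:600])
```

```text
0.58 2229 [0.129  0.1803] 807 [0.1768 0.1774 0.1781 0.1794]
0.61 532 [0.1774 0.1808] 434 [0.1763 0.1768 0.1774 0.1786]
0.625 349 [0.1775 0.1808] 360 [0.1761 0.1766 0.1771 0.1782]
0.64 356 [0.1769 0.1861] 402 [0.1756 0.1762 0.1768 0.1779]
```

View pics/c8.png

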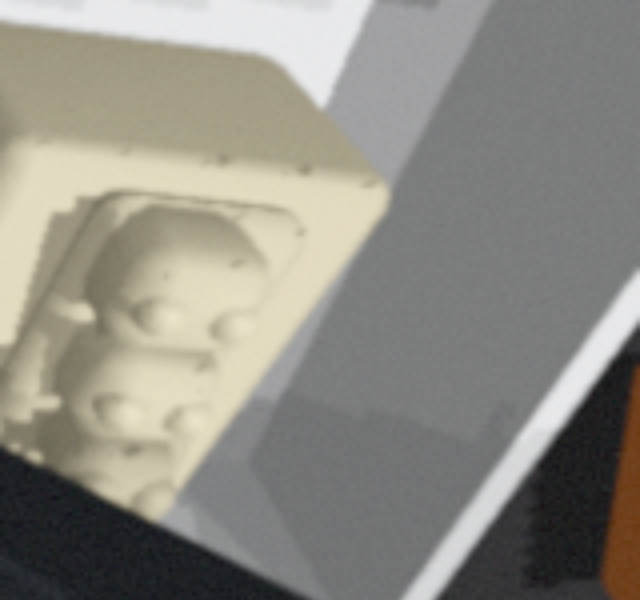

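The crop shows the cast flat in the pan and the left wall at the bottom right; the bar is hidden behind it. I've used all ten views, so from here on I work from numbers only. Continuing gently until the force shows contact.

```bash
python3 -m jog '[[[0,0.004,0,0,-1],[0,0,0,0,-1]]]'| egrep "tcp|force:"; python3 -m jog '[[[0,0.004,0,0,-1],[0,0,0,0,-1]]]'| egrep "tcp|force:";  python3 -m jog '[[[0,0.004,0,0,-1],[0,0,0,0,-1]]]'| egrep "tcp|force:"
```

```text
tcp_pos: [0.6083, 0.0691, 0.0112]
force: [0.1, -3.3, 1.2]
grasp_force: 1.7
tcp_pos: [0.6079, 0.0692, 0.0112]
force: [-0.4, -7.8, 1.9]
grasp_force: 4.0
tcp_pos: [0.6076, 0.0694, 0.0112]
force: [0.2, -12.8, 3.6]
grasp_force: 6.1
```

Firm, light contact with the left end. Next: back out, go round to the front, and push pan c home.

```bash
python3 -m jog '[[[0,-0.03,0,0,-1],[0,-0.035,0,0,-1],[0.055,0,-0.019,0,-1],[0.065,0,-0.022,0,-1],[0.065,0,-0.022,0,-1],[0.065,0,-0.022,0,-1],[0.05,0,-0.017,0,-1],[0,0.06,0,0,-0.5],[0,0.09,0,0,0.27],[0,0.09,0,0,0.27],[0,0.03,0,0,0.27],[0,0,0,0,0.27],[0,0,0,0,0.27]]]'; python3 -c "
from h import *
s=r.observe();print(s['tcp_pos'],tool(np.array([.60,.132,.007])-s['tcp_pos']))
m,p,d=look('w9');P=cloud(m,d);pans(P,p)"
```

```text
time_s: 29.43
tcp_pos: [0.5144, 0.1352, 0.0121]
eef_rot: [178.7, 19.1, 178.8]
force: [-0.5, 0.1, -0.2]
gripper_width: 0.0544
grasp_force: 0.0
[0.51439077 0.1352269  0.01212117] [-0.2641 -0.0073  0.1096]
pan [211 335 142  17] c 548.6 134.1 size 70.5 6.5 ang 88.3 y 0.0989 0.1694 x 0.5445 0.5527
```

```bash
python3 -m jog '[[[-0.02,-0.001,0.008,0,0.27],[-0.03,-0.001,0.013,0,0.27],[-0.035,-0.001,0.015,0,0.27],[-0.035,-0.001,0.015,0,0.27],[-0.035,-0.001,0.015,0,0.27],[-0.035,-0.001,0.015,0,0.27],[-0.035,-0.001,0.014,0,0.27],[-0.025,0,0.01,0,0.27],[-0.012,0,0.004,0,0.27],[0,0,0,0,0.27]]]'; python3 -m jog '[[[-0.008,0,0.003,0,0.27],[-0.008,0,0.003,0,0.27],[0,0,0,0,0.27]]]'| egrep "tcp|force:";  python3 -m jog '[[[-0.006,0,0.002,0,0.27],[0,0,0,0,0.27]]]'| egrep "tcp|force:"
```

```text
time_s: 30.32
tcp_pos: [0.6001, 0.1308, 0.0067]
eef_rot: [178.7, 19.1, 178.7]
force: [-0.3, 0.5, -0.0]
gripper_width: 0.054
grasp_force: 0.0
tcp_pos: [0.6044, 0.1311, 0.0066]
force: [-0.5, -1.3, -0.6]
grasp_force: 0.2
tcp_pos: [0.6062, 0.1313, 0.0067]
force: [0.1, -0.3, 0.0]
grasp_force: 0.4
```

```bash
python3 -m jog '[[[-0.008,0,0.003,0,0.27],[-0.006,0,0.002,0,0.27],[0,0,0,0,0.27]]]'| egrep "tcp|force:";  python3 -m jog '[[[-0.006,0,0.002,0,0.27],[0,0,0,0,0.27]]]'| egrep "tcp|force:"; python3 -m jog '[[[-0.006,0,0.002,0,0.27],[0,0,0,0,0.27]]]'| egrep "tcp|force:"
```

```text
tcp_pos: [0.611, 0.1313, 0.0066]
force: [-1.8, 0.1, -0.7]
grasp_force: 0.5
tcp_pos: [0.6125, 0.1312, 0.0066]
force: [-4.6, -0.3, 1.8]
grasp_force: 2.0
tcp_pos: [0.6128, 0.131, 0.0065]
force: [-15.2, 2.7, 9.7]
grasp_force: 7.5
```

Contact with the back rail (15 N). Next is the middle pan: I go to its right side with the fingers closed.

```bash
python3 -m jog '[[[0.015,0,-0.005,0,0.27],[0.03,0,-0.01,0,-1],[0,0,-0.1,0,-1],[0,0,-0.1,0,-1],[0,0,-0.1,0,-1],[0,0,-0.1,0,-1],[0.027,-0.117,-0.009,0,-1],[0.027,-0.117,-0.009,0,-1],[0.027,-0.117,-0.009,0,-1],[0.027,-0.117,-0.009,0,-1],[0.027,-0.117,-0.009,0,-1],[0.027,-0.117,-0.009,0,-1],[0.027,-0.117,-0.009,0,-1],[0.027,-0.117,-0.009,0,-1],[0.027,-0.117,-0.009,0,-1],[0,0,0,0,-1],[0,0,0,0,-1]]]'; python3 -c "
from h import *
s=r.observe();print(s['tcp_pos'],tool(np.array([.486,-.187,.011])-s['tcp_pos']))
m,p,d=look('w10');P=cloud(m,d);pans(P,p,.36,.58)
m,p,d=look('s10','side');P=cloud(m,d);pans(P,p,.36,.75)"
```

```text
time_s: 32.73
tcp_pos: [0.4798, -0.1873, 0.1128]
eef_rot: [178.7, 19.2, 178.5]
force: [0.4, 1.1, 0.2]
gripper_width: -0.0004
grasp_force: 0.0
[ 0.47975303 -0.18732974  0.11283729] [ 0.0922 -0.0056  0.3273]
pan [316  88 205 167] c 483.1 -99.0 size 102.4 117.3 ang 79.3 y -0.159 -0.0395 x 0.4171 0.5486
pan [ 40  94 181 163] c 480.1 -281.6 size 101.1 117.3 ang 82.4 y -0.3388 -0.2241 x 0.4165 0.5438
pan [306 166  42  26] c 478.5 -277.2 size 106.5 120.4 ang 83.8 y -0.3305 -0.223 x 0.416 0.5417
pan [281 191  48  35] c 481.9 -96.8 size 105.8 119.5 ang 80.4 y -0.1582 -0.0398 x 0.4161 0.5476
pan [191 211  52  42] c 675.5 125.1 size 134.6 119.5 ang 89.2 y 0.057 0.1923 x 0.6154 0.7362
```

```bash
python3 -m jog '[[[0.023,-0.001,0.082,0,-1],[0.023,-0.001,0.082,0,-1],[0.023,-0.001,0.082,0,-1],[0.023,-0.002,0.08,0,-1],[0,0.02,0,0,-1],[0,0.025,0,0,-1],[0,0.03,0,0,-1],[0,0.04,0,0,-1],[0,0.045,0,0,-1],[0,0.045,0,0,-1],[0,0.045,0,0,-1],[0,0.045,0,0,-1],[0,0.045,0,0,-1],[0,0.045,0,0,-1],[0,0.045,0,0,-1],[0,0.035,0,0,-1],[0,0.02,0,0,-1],[0,0.01,0,0,-1],[0,0,0,0,-1],[0,0,0,0,-1]]]'; python3 -c "
from h import *
s=r.observe();print(s['tcp_pos'],s['qpos'])
m,p,d=look('w11');P=cloud(m,d);pans(P,p,.36,.60)
m,p,d=look('t11','top');P=cloud(m,d);pans(P,p,.36,.60,.02)"
```

```text
time_s: 34.5
tcp_pos: [0.4883, -0.0352, 0.0148]
eef_rot: [178.7, 19.2, 178.8]
force: [-0.3, 0.1, 0.3]
gripper_width: -0.0001
grasp_force: 0.0
[ 0.48828052 -0.03516391  0.01480062] [  17.08357696    8.64526063  -47.22211134   17.05266102  -16.09659079
 -123.67671267]
pan [315 139 245 159] c 434.3 2.1 size 53.3 100.5 ang 41.6 y -0.021 0.0563 x 0.4172 0.4876
pan [457 234 103 120] c 498.1 76.4 size 21.4 74.8 ang 76.0 y 0.0573 0.0804 x 0.4595 0.5358
pan [262 212  40  42] c 477.9 25.6 size 108.8 116.5 ang 88.4 y -0.0293 0.0804 x 0.4192 0.5364
pan [363 212  41  45] c 481.6 -280.3 size 101.3 117.1 ang 82.3 y -0.3362 -0.2225 x 0.4195 0.5441
pan [428 221  26  32] c 478.4 -454.7 size 90.5 38.4 ang 26.4 y -0.4878 -0.4188 x 0.4363 0.524
```

```bash
python3 - <<'E'
from kin2 import *
for y in (.03,):
  for x in (.40,.41,.42,.45):
    for z in (.015,.022,.03): print(x,y,z,*ik([x,y,z],19.2,q0=(25,0,-58,35,-15)))
E
python3 - <<'E'
from h import *
import pickle
m,p,d=pickle.load(open("pics/w11.pkl","rb"));P=cloud(m,d);z=P[...,2]
h=cv2.cvtColor(p,cv2.COLOR_BGR2HSV);k=(z>.031)&(z<.037)&(h[...,1]<30)&(p.min(2)>90)
for y in (-.01,.01,.03,.05,.07): 
    q=P[k&(abs(P[...,1]-y)<.004)&(P[...,0]<.44)];print(y,len(q),q[:,0].min().round(4) if len(q) else 0)
for x in (.43,.45,.47,.49,.51):
    q=P[k&(abs(P[...,0]-x)<.004)];print(x,len(q),np.percentile(q[:,1],[.5,99.5]).round(4) if len(q) else 0)
b=buff(p)&(P[...,0]>.4)&(P[...,0]<.56)&(P[...,1]>-.03)&(P[...,1]<.1)&(z>.015)&(z<.05);q=P[b];print(q.min(0),q.max(0))
E
```

```text
0.4 0.03 0.015 [ 31.3  -1.3 -62.4  35.8 -15.9] 5.7
0.4 0.03 0.022 [ 31.9  -2.3 -62.4  35.8 -16.8] 2.7
0.4 0.03 0.03 [ 32.8  -3.5 -62.   34.8 -18.3] 0.0
0.41 0.03 0.015 [ 29.6  -0.2 -62.4  38.9 -14.4] 3.2
0.41 0.03 0.022 [ 30.2  -1.2 -62.4  38.8 -15.3] 0.1
0.41 0.03 0.03 [ 31.8  -2.2 -60.7  34.3 -17.9] 0.0
0.42 0.03 0.015 [ 27.7   0.9 -62.4  42.4 -13. ] 0.8
0.42 0.03 0.022 [ 29.3  -0.  -61.1  38.3 -15.1] 0.0
0.42 0.03 0.03 [ 30.8  -1.  -59.4  33.7 -17.7] 0.0
0.45 0.03 0.015 [ 25.9   4.2 -58.5  40.3 -12.9] 0.0
0.45 0.03 0.022 [ 27.5   3.5 -56.8  35.3 -15.3] 0.0
0.45 0.03 0.03 [ 28.6   2.6 -55.2  31.3 -17.7] 0.0
-0.01 344 0.4179
0.01 332 0.4178
0.03 350 0.4185
0.05 330 0.4192
0.07 0 0
0.43 240 [-0.0199 -0.0161]
0.45 180 [-0.0203 -0.0166]
0.47 479 [-0.0423  0.079 ]
0.49 180 [-0.0178  0.0794]
0.51 149 [0.0738 0.0786]
[0.44020801 0.01187021 0.01500045] [0.5017745  0.07556021 0.04563532]
```

```bash
python3 -m jog '[[[0,-0.05,0,0,-1],[0.068,0,-0.033,0,-1],[0.068,0,-0.033,0,-1],[0.068,0,-0.033,0,-1],[0.068,0,-0.033,0,-1],[0,0.072,0,0,-1],[0,0.072,0,0,-1],[0,0.072,0,0,-1],[0,0.072,0,0,-1],[0,0,0,0,-1],[0,0,0,0,-1]]]'; python3 -c "
from h import *
s=r.observe();print(s['tcp_pos'],s['qpos'],tool(np.array([.537,.034,.011])-s['tcp_pos']))"
```

```text
time_s: 35.52
tcp_pos: [0.3992, 0.037, 0.0268]
eef_rot: [178.7, 19.1, 178.8]
force: [0.1, -0.8, -0.7]
gripper_width: 0.0004
grasp_force: 0.0
[0.39919218 0.03700594 0.02684167] [  33.13915696   -3.16604895  -62.31320976   34.49849462  -17.00937911
 -155.99060747] [-0.4168 -0.0053  0.2003]
```

```bash
python3 -m jog '[[[-0.01,0,0.021,0,-1],[-0.01,0,0.021,0,-1],[-0.025,0,0.012,0,-1],[-0.036,0,0.015,0,-1],[-0.036,-0.001,0.015,0,-1],[-0.036,0,0.015,0,-1],[-0.036,-0.001,0.015,0,-1],[-0.036,0,0.015,0,-1],[-0.036,-0.001,0.015,0,-1],[-0.036,0,0.015,0,-1],[-0.036,-0.001,0.015,0,-1],[-0.036,0,0.013,0,-1],[-0.03,-0.001,0.01,0,-1],[-0.018,0,0.006,0,-1],[0,0,0,0,-1],[0,0,0,0,-1]]]'
cat >> h.py <<'E'
def rims(P,p,ys,xs,xmin=.38,xmax=.66):
    z=P[...,2];h=cv2.cvtColor(p,cv2.COLOR_BGR2HSV);k=(z>.030)&(z<.0375)&(h[...,1]<30)&(p.min(2)>90)&(P[...,0]>xmin)&(P[...,0]<xmax)
    for y in ys:
        q=P[k&(abs(P[...,1]-y)<.004)]; print("y",y,len(q),np.percentile(q[:,0],[.5,99.5]).round(4) if len(q)>5 else '')
    for x in xs:
        q=P[k&(abs(P[...,0]-x)<.004)]; print("x",x,len(q),np.percentile(q[:,1],[.5,99.5]).round(4) if len(q)>5 else '')
E
python3 -c "
from h import *
s=r.observe();print(s['tcp_pos'],tool(np.array([.537,.034,.011])-s['tcp_pos']))
m,p,d=look('w12');P=cloud(m,d);rims(P,p,(-.015,0,.03,.06,.075),(.56,.58,.60,.62))
m,p,d=look('t12','top');P=cloud(m,d);pans(P,p,.36,.60,.02)"
```

```text
time_s: 36.85
tcp_pos: [0.5382, 0.0328, 0.0113]
eef_rot: [178.7, 18.9, 178.7]
force: [-1.3, 0.1, -0.2]
gripper_width: 0.0001
grasp_force: 0.0
[0.5382266  0.03279386 0.01128588] [ 0.0043  0.0039 -0.0004]
y -0.015 0 
y 0 0 
y 0.03 142 [0.5176 0.5781]
y 0.06 0 
y 0.075 0 
x 0.56 0 
x 0.58 42 [-0.0248  0.0334]
x 0.6 0 
x 0.62 0 
pan [264 191  37  21] c 573.5 26.8 size 102.0 52.8 ang 89.7 y -0.0243 0.0778 x 0.5469 0.5997
pan [364 212  40  45] c 482.0 -280.3 size 101.7 117.2 ang 82.2 y -0.3364 -0.2242 x 0.4194 0.5446
pan [428 220  27  34] c 478.9 -451.9 size 89.8 40.2 ang 32.8 y -0.491 -0.4189 x 0.4333 0.5264
```

```bash
python3 -m jog '[[[0.02,0,-0.007,0,-1],[0.02,0,-0.007,0,-1],[0,-0.09,0,0,-1],[0,-0.1,0,0,-1],[0,-0.085,0,0,-1],[-0.05,0.001,0.017,0,-1],[-0.06,0.001,0.021,0,-1],[-0.06,0.001,0.021,0,-1],[-0.06,0.001,0.021,0,-1],[-0.04,0.001,0.013,0,-1],[0,0,0,0,-1],[0,0.02,0,0,-1],[0,0.02,0,0,-1],[0,0,0,0,-1]]]';python3 -m jog '[[[0,0.008,0,0,-1],[0,0.004,0,0,-1],[0,0,0,0,-1]]]'| egrep "tcp|force:"; python3 -m jog '[[[0,0.006,0,0,-1],[0,0,0,0,-1]]]'| egrep "tcp|force:"
```

```text
time_s: 38.12
tcp_pos: [0.6086, -0.036, 0.0097]
eef_rot: [178.7, 18.9, 178.8]
force: [-0.3, 0.8, 0.4]
gripper_width: 0.0002
grasp_force: 0.0
tcp_pos: [0.6096, -0.033, 0.0099]
force: [-0.1, 0.1, -0.3]
grasp_force: 0.1
tcp_pos: [0.61, -0.0313, 0.01]
force: [-0.5, -0.5, -0.3]
grasp_force: 0.2
```

```bash
python3 -m jog '[[[0.002,0.006,0,0,-1],[0,0,0,0,-1]]]'| egrep "tcp|force:"; python3 -m jog '[[[0.001,0.005,0,0,-1],[0,0,0,0,-1]]]'| egrep "tcp|force:"; python3 -m jog '[[[0,0.004,0,0,-1],[0,0,0,0,-1]]]'| egrep "tcp|force:"
```

```text
tcp_pos: [0.6093, -0.0304, 0.0099]
force: [-1.0, -5.2, 0.9]
grasp_force: 2.7
tcp_pos: [0.6088, -0.0301, 0.0099]
force: [0.8, -11.6, 2.7]
grasp_force: 5.8
tcp_pos: [0.6084, -0.0299, 0.0099]
force: [-0.2, -17.0, 4.2]
grasp_force: 8.3
```

```bash
python3 -m jog '[[[0,-0.03,0,0,-1],[0,-0.03,0,0,-1],[0.055,0,-0.019,0,-1],[0.065,0,-0.022,0,-1],[0.065,0,-0.022,0,-1],[0.065,0,-0.022,0,-1],[0.06,0,-0.02,0,-1],[0,0.07,0,0,-0.5],[0,0.1,0,0,0.27],[0,0.1,0,0,0.27],[0,0.01,0,0,0.27],[0,0,0,0,0.27],[0,0,0,0,0.27]]]'; python3 -c "
from h import *
s=r.observe();print(s['tcp_pos'],tool(np.array([.60,.034,.007])-s['tcp_pos']))
m,p,d=look('w13');P=cloud(m,d);rims(P,p,(0,.03,.06),(.55,.56))"
```

```text
time_s: 40.12
tcp_pos: [0.512, 0.0406, 0.0109]
eef_rot: [178.6, 18.9, 178.8]
force: [0.2, -0.5, 1.2]
gripper_width: 0.0541
grasp_force: 0.0
[0.51200893 0.0405814  0.01088112] [-0.2736 -0.0182  0.1071]
y 0 15 [0.4952 0.4976]
y 0.03 165 [0.5461 0.5512]
y 0.06 128 [0.5485 0.5519]
x 0.55 1160 [0.0072 0.0722]
x 0.56 0
```

```bash
python3 -m jog '[[[-0.015,-0.012,0.006,0,0.27],[-0.035,0,0.014,0,0.27],[-0.035,-0.001,0.014,0,0.27],[-0.035,0,0.014,0,0.27],[-0.035,-0.001,0.014,0,0.27],[-0.035,0,0.014,0,0.27],[-0.035,-0.001,0.014,0,0.27],[-0.03,0,0.011,0,0.27],[-0.018,0,0.006,0,0.27],[0,0,0,0,0.27]]]'; python3 -m jog '[[[-0.01,0,0.003,0,0.27],[-0.01,0,0.003,0,0.27],[-0.008,0,0.003,0,0.27],[0,0,0,0,0.27]]]'| egrep "tcp|force:";  python3 -m jog '[[[-0.006,0,0.002,0,0.27],[0,0,0,0,0.27]]]'| egrep "tcp|force:"
```

```text
time_s: 41.0
tcp_pos: [0.6003, 0.0338, 0.0065]
eef_rot: [178.7, 18.9, 178.7]
force: [-0.2, -0.2, -0.1]
gripper_width: 0.054
grasp_force: 0.0
tcp_pos: [0.6084, 0.0343, 0.0068]
force: [-2.0, -0.6, -0.9]
grasp_force: 1.1
tcp_pos: [0.6107, 0.0347, 0.0071]
force: [-1.8, -1.0, -0.3]
grasp_force: 1.0
```

```bash
python3 -m jog '[[[-0.005,0,0.002,0,0.27],[0,0,0,0,0.27]]]'| egrep "tcp|force:";  python3 -m jog '[[[-0.005,0,0.002,0,0.27],[0,0,0,0,0.27]]]'| egrep "tcp|force:"; python3 -m jog '[[[-0.004,0,0.001,0,0.27],[0,0,0,0,0.27]]]'| egrep "tcp|force:"
```

```text
tcp_pos: [0.6113, 0.0347, 0.0069]
force: [-8.9, -0.3, 3.6]
grasp_force: 4.2
tcp_pos: [0.6115, 0.0344, 0.0066]
force: [-15.3, 2.3, 9.5]
grasp_force: 7.8
tcp_pos: [0.6116, 0.0343, 0.0064]
force: [-20.4, 4.8, 13.9]
grasp_force: 10.4
```

Pan 2 is home. Now the right-hand pan, in the same way.

```bash
python3 -m jog '[[[0.015,0,-0.005,0,0.27],[0.03,0,-0.01,0,-1],[0,0,-0.1,0,-1],[0,0,-0.1,0,-1],[0,0,-0.1,0,-1],[0,0,-0.1,0,-1],[0.025,-0.123,-0.009,0,-1],[0.025,-0.123,-0.009,0,-1],[0.025,-0.123,-0.009,0,-1],[0.025,-0.123,-0.009,0,-1],[0.025,-0.123,-0.009,0,-1],[0.025,-0.123,-0.009,0,-1],[0.025,-0.123,-0.009,0,-1],[0.025,-0.123,-0.009,0,-1],[0.025,-0.123,-0.009,0,-1],[0.025,-0.123,-0.009,0,-1],[0.025,-0.123,-0.009,0,-1],[0,0,0,0,-1],[0,0,0,0,-1]]]'; python3 -c "
from h import *
s=r.observe();print(s['tcp_pos'],tool(np.array([.476,-.373,.011])-s['tcp_pos']))
m,p,d=look('w14');P=cloud(m,d);pans(P,p,.36,.58)
k=(P[...,2]>.01)&(P[...,2]<.3)&(abs(P[...,0]-.476)<.03)&(P[...,1]<-.345)&(P[...,1]>-.43);print('obst',k.sum(),P[k].max(0) if k.sum() else '')"
```

```text
time_s: 43.58
tcp_pos: [0.4687, -0.3745, 0.1133]
eef_rot: [178.8, 19.0, 178.6]
force: [-0.5, -0.0, -0.1]
gripper_width: -0.0001
grasp_force: 0.0
[ 0.46873895 -0.37451322  0.1133214 ] [ 0.0885 -0.0015  0.3303]
pan [324 106 196 155] c 480.4 -280.9 size 102.0 116.6 ang 82.5 y -0.3388 -0.2242 x 0.4166 0.5439
pan [130 270  75  25] c 562.6 -474.3 size 60.6 21.1 ang 78.8 y -0.5061 -0.4465 x 0.5517 0.5789
obst 6547 [ 0.50596195 -0.3450016   0.18801555]
```

```bash
python3 -m jog '[[[0.022,0,0.082,0,-1],[0.022,0,0.082,0,-1],[0.022,0,0.082,0,-1],[0.022,0,0.08,0,-1],[0,0.02,0,0,-1],[0,0.025,0,0,-1],[0,0.03,0,0,-1],[0,0.04,0,0,-1],[0,0.045,0,0,-1],[0,0.045,0,0,-1],[0,0.045,0,0,-1],[0,0.045,0,0,-1],[0,0.045,0,0,-1],[0,0.045,0,0,-1],[0,0.045,0,0,-1],[0,0.035,0,0,-1],[0,0.02,0,0,-1],[0,0,0,0,-1]]]'; python3 -c "
from h import *
s=r.observe();print(s['tcp_pos'],tool(np.array([.478,-.137,.012])-s['tcp_pos']))
m,p,d=look('w15');P=cloud(m,d);rims(P,p,(-.21,-.19,-.17,-.15,-.13),(.43,.45,.47,.49,.51))"
```

```text
time_s: 45.13
tcp_pos: [0.4783, -0.2228, 0.0169]
eef_rot: [178.7, 19.1, 178.9]
force: [0.7, -0.3, 0.2]
gripper_width: -0.0003
grasp_force: 0.0
[ 0.4783041  -0.22279093  0.01690061] [0.0115 0.2855 0.0198]
y -0.21 635 [0.4181 0.4755]
y -0.19 325 [0.4184 0.4229]
y -0.17 386 [0.4191 0.5326]
y -0.15 309 [0.4201 0.4393]
y -0.13 289 [0.4212 0.4254]
x 0.43 218 [-0.2071 -0.2031]
x 0.45 212 [-0.208  -0.1106]
x 0.47 371 [-0.2111 -0.1081]
x 0.49 188 [-0.1145 -0.109 ]
x 0.51 141 [-0.115  -0.1104]
```

```bash
python3 -m jog '[[[0.001,0.025,0.002,0,-1],[0.001,0.035,0.002,0,-1],[0.001,0.045,0.002,0,-1],[0,0.045,0.002,0,-1],[0,0.045,0,0,-1],[0,0.045,0,0,-1],[0,0.03,0,0,-1],[0,0.015,0,0,-1],[0,0,0,0,-1],[0,0,0,0,-1]]]'; python3 -c "
from h import *
s=r.observe();print(s['tcp_pos'])
m,p,d=look('w16');P=cloud(m,d);rims(P,p,(-.12,-.1,-.08,-.06,-.04),(.43,.45,.47,.49,.51))
z=P[...,2];b=buff(p)&(P[...,0]>.4)&(P[...,0]<.56)&(P[...,1]>-.14)&(P[...,1]<0)&(z>.015)&(z<.05);q=P[b];print(q.min(0),q.max(0))
from kin2 import ik
for x in ((.40,-.08,.016),(.40,-.08,.024)): print(*ik(x,19.1,q0=(20,3,-55,20,-20)))"
```

```text
time_s: 46.02
tcp_pos: [0.4788, -0.1387, 0.0147]
eef_rot: [178.7, 19.0, 178.8]
force: [0.3, -0.4, -0.1]
gripper_width: 0.0002
grasp_force: 0.0
[ 0.47881981 -0.13874338  0.01466445]
y -0.12 1334 [0.4183 0.4749]
y -0.1 464 [0.4187 0.4804]
y -0.08 536 [0.4191 0.5344]
y -0.06 331 [0.4197 0.4242]
y -0.04 11 [0.4206 0.4245]
x 0.43 214 [-0.1236 -0.1199]
x 0.45 236 [-0.1242 -0.0275]
x 0.47 476 [-0.1256 -0.024 ]
x 0.49 198 [-0.0306 -0.0246]
x 0.51 167 [-0.0302 -0.0254]
[ 0.43014643 -0.11169258  0.0150226 ] [ 0.4877889  -0.06454057  0.04468844]
[ 14.3  -0.5 -57.6  18.1 -15.1] 0.0
[ 14.6  -1.5 -56.2  16.  -17.5] 0.0
```

```bash
python3 -m jog '[[[0,-0.04,0,0,-1],[0.066,0,-0.023,0,-1],[0.066,0,-0.023,0,-1],[0.066,0,-0.023,0,-1],[0.068,0,-0.023,0,-1],[0,0.083,0,0,-0.3],[0,0.083,0,0,0.27],[0,0.08,0,0,0.27],[0,0,0,0,0.27],[0,0,0,0,0.27]]]'; python3 -c "
from h import *
s=r.observe();print(s['tcp_pos'],s['gripper_width'],tool(np.array([.5385,-.078,.007])-s['tcp_pos']))"
```

```text
time_s: 46.9
tcp_pos: [0.3948, -0.0752, 0.016]
eef_rot: [178.7, 18.9, 178.9]
force: [0.0, -0.2, -0.2]
gripper_width: 0.0538
grasp_force: 0.0
[ 0.39476365 -0.07523743  0.01596323] 0.05379108640420325 [-0.4436 -0.0044  0.1837]
```

```bash
python3 -m jog '[[[-0.02,0,0.012,0,0.27],[-0.03,0,0.014,0,0.27],[-0.035,0,0.015,0,0.27],[-0.036,0,0.015,0,0.27],[-0.036,-0.001,0.015,0,0.27],[-0.036,0,0.015,0,0.27],[-0.036,-0.001,0.015,0,0.27],[-0.036,0,0.015,0,0.27],[-0.036,-0.001,0.014,0,0.27],[-0.036,0,0.014,0,0.27],[-0.036,-0.001,0.014,0,0.27],[-0.036,0,0.013,0,0.27],[-0.025,0,0.009,0,0.27],[-0.012,0,0.004,0,0.27],[0,0,0,0,0.27],[0,0,0,0,0.27]]]'; python3 -c "
from h import *
s=r.observe();print(s['tcp_pos'])
m,p,d=look('w17');P=cloud(m,d);rims(P,p,(-.12,-.1,-.08,-.06,-.04),(.56,.58,.60))
m,p,d=look('t17','top');P=cloud(m,d);pans(P,p,.36,.60,.02)"
```

```text
time_s: 48.23
tcp_pos: [0.5397, -0.0791, 0.0069]
eef_rot: [178.7, 18.9, 178.7]
force: [0.2, 0.4, -0.4]
gripper_width: 0.0545
grasp_force: 0.0
[ 0.53969398 -0.07906972  0.00688467]
y -0.12 5 
y -0.1 219 [0.5478 0.564 ]
y -0.08 441 [0.5484 0.5759]
y -0.06 219 [0.5485 0.5535]
y -0.04 23 [0.5232 0.5261]
x 0.56 6 [-0.1017 -0.08  ]
x 0.58 2 
x 0.6 0 
pan [299 192  35  21] c 572.2 -76.0 size 55.5 97.3 ang 1.2 y -0.125 -0.0268 x 0.5438 0.599
pan [427 222  26  32] c 480.1 -453.3 size 91.8 39.3 ang 28.9 y -0.4852 -0.4158 x 0.4335 0.5207
```

```bash
python3 - <<'E'
import pickle
from h import *
m,p,d=pickle.load(open("pics/w2.pkl","rb"));P=cloud(m,d);z=P[...,2]
k=(z>.045)&(z<.064)&(P[...,0]>.57)&(P[...,0]<.73)&(P[...,1]>-.25)&(P[...,1]<-.1);q=P[k];print(len(q),q.min(0),q.max(0))
E
python3 -m jog '[[[0.02,0,-0.01,0,0],[0.02,0,-0.015,0,-1],[0,-0.08,0,0,-1],[0,-0.09,0,0,-1],[0,-0.075,0,0,-1],[0,0,0,0,-1],[0,0,0,0,-1]]]'; python3 -c "
from h import *
s=r.observe();print(s['tcp_pos'],s['gripper_width'],tool(np.array([.607,-.152,.010])-s['tcp_pos']))"
```

```text
397 [ 0.65368534 -0.24998574  0.04519998] [ 0.72988108 -0.18602166  0.06397182]
time_s: 48.92
tcp_pos: [0.5239, -0.1528, 0.009]
eef_rot: [178.6, 19.0, 178.6]
force: [-0.7, 0.2, 1.0]
gripper_width: -0.0002
grasp_force: 0.0
[ 0.52392308 -0.1528244   0.00902602] -0.00020905253120167977 [-0.2628  0.0074  0.0871]
```

```bash
python3 -m jog '[[[-0.05,0.001,0.017,0,-1],[-0.06,0.002,0.02,0,-1],[-0.06,0.002,0.02,0,-1],[-0.06,0.002,0.02,0,-1],[-0.033,0,0.01,0,-1],[0,0,0,0,-1],[0,0.02,0,0,-1],[0,0.018,0,0,-1],[0,0.008,0,0,-1],[0,0,0,0,-1]]]';python3 -m jog '[[[0,0.01,0,0,-1],[0,0.004,0,0,-1],[0,0,0,0,-1]]]'| egrep "tcp|force:"; python3 -m jog '[[[0,0.006,0,0,-1],[0,0,0,0,-1]]]'| egrep "tcp|force:"
```

```text
time_s: 49.75
tcp_pos: [0.6069, -0.1364, 0.0099]
eef_rot: [178.7, 18.9, 178.8]
force: [-0.2, 0.9, 0.7]
gripper_width: -0.0001
grasp_force: 0.0
tcp_pos: [0.6077, -0.1329, 0.0101]
force: [0.9, 0.1, 1.1]
grasp_force: 0.0
tcp_pos: [0.6079, -0.1313, 0.0101]
force: [-0.7, 0.2, 0.8]
grasp_force: 0.2
```

```bash
python3 -m jog '[[[0,0.005,0,0,-1],[0,0,0,0,-1]]]'| egrep "tcp|force:"; python3 -m jog '[[[0,0.005,0,0,-1],[0,0,0,0,-1]]]'| egrep "tcp|force:"; python3 -m jog '[[[0,0.004,0,0,-1],[0,0,0,0,-1]]]'| egrep "tcp|force:"
```

```text
tcp_pos: [0.6076, -0.1309, 0.0101]
force: [-0.6, -6.5, 1.2]
grasp_force: 3.1
tcp_pos: [0.6071, -0.1306, 0.0101]
force: [-1.8, -13.0, 1.1]
grasp_force: 6.4
tcp_pos: [0.6067, -0.1305, 0.0101]
force: [-2.7, -18.2, 1.8]
grasp_force: 9.0
```

Contact. Now round to the front for the last push.

```bash
python3 -m jog '[[[0,-0.03,0,0,-1],[0,-0.03,0,0,-1],[0.055,0,-0.019,0,-1],[0.065,0,-0.022,0,-1],[0.065,0,-0.022,0,-1],[0.065,0,-0.022,0,-1],[0.055,0,-0.018,0,-1],[0,0.07,0,0,-0.5],[0,0.1,0,0,0.27],[0,0.09,0,0,0.27],[0,0,0,0,0.27],[0,0,0,0,0.27]]]'; python3 -c "
from h import *
s=r.observe();print(s['tcp_pos'],s['gripper_width'],tool(np.array([.598,-.068,.007])-s['tcp_pos']))
m,p,d=look('w18');P=cloud(m,d);rims(P,p,(-.1,-.07,-.04),(.55,))"
```

```text
time_s: 51.67
tcp_pos: [0.5122, -0.0646, 0.0111]
eef_rot: [178.7, 18.9, 178.9]
force: [-1.1, -0.6, -0.1]
gripper_width: 0.0541
grasp_force: 0.0
[ 0.5122167  -0.06456661  0.01113581] 0.054091260157648195 [-0.2661 -0.0085  0.1058]
y -0.1 156 [0.491  0.5523]
y -0.07 170 [0.5473 0.5529]
y -0.04 185 [0.4923 0.5525]
x 0.55 1287 [-0.099  -0.0323]
```

```bash
python3 -m jog '[[[-0.02,-0.004,0.008,0,0.27],[-0.035,0,0.014,0,0.27],[-0.035,-0.001,0.014,0,0.27],[-0.035,0,0.014,0,0.27],[-0.035,-0.001,0.014,0,0.27],[-0.035,0,0.014,0,0.27],[-0.03,-0.001,0.012,0,0.27],[-0.025,0,0.01,0,0.27],[-0.015,0,0.005,0,0.27],[0,0,0,0,0.27]]]'; python3 -m jog '[[[-0.01,0,0.003,0,0.27],[-0.01,0,0.003,0,0.27],[-0.008,0,0.003,0,0.27],[0,0,0,0,0.27]]]'| egrep "tcp|force:";  python3 -m jog '[[[-0.006,0,0.002,0,0.27],[0,0,0,0,0.27]]]'| egrep "tcp|force:"
```

```text
time_s: 52.55
tcp_pos: [0.5988, -0.0696, 0.0068]
eef_rot: [178.7, 19.0, 178.7]
force: [0.1, -0.6, -0.7]
gripper_width: 0.0541
grasp_force: 0.0
tcp_pos: [0.6061, -0.0694, 0.0068]
force: [-2.0, -2.9, -0.6]
grasp_force: 1.1
tcp_pos: [0.6084, -0.0691, 0.007]
force: [-1.0, -0.8, -0.5]
grasp_force: 1.0
```

```bash
python3 -m jog '[[[-0.005,0,0.002,0,0.27],[0,0,0,0,0.27]]]'| egrep "tcp|force:";  python3 -m jog '[[[-0.005,0,0.002,0,0.27],[0,0,0,0,0.27]]]'| egrep "tcp|force:"; python3 -m jog '[[[-0.004,0,0.001,0,0.27],[0,0,0,0,0.27]]]'| egrep "tcp|force:"
```

```text
tcp_pos: [0.6098, -0.0692, 0.0069]
force: [-3.8, -0.8, 0.5]
grasp_force: 2.0
tcp_pos: [0.6099, -0.0693, 0.0065]
force: [-9.1, -0.8, 5.7]
grasp_force: 4.9
tcp_pos: [0.61, -0.0693, 0.0063]
force: [-14.2, 1.2, 8.9]
grasp_force: 7.0
```

All three are home, with consistent rail contacts. Now I retreat and verify the row.

```bash
python3 -m jog '[[[0.015,0,-0.005,0,0.27],[0.03,0,-0.01,0,0.27],[0.08,0,-0.06,0,0.27],[0.1,0.04,-0.08,0,0.27],[0.1,0.08,-0.08,0,0.27],[0.08,0.1,-0.07,0,0.27],[0.03,0.08,-0.02,0,0.27],[0,0,0,0,0.27],[0,0,0,0,0.27]]]'
python3 - <<'E'
from h import *
s=r.observe();print(s['tcp_pos'],s['time_s'])
m,p,d=look('w19');P=cloud(m,d);rims(P,p,np.arange(-.11,.18,.02),(.63,.64,.66,.68,.70),.6,.75)
# front face: points z .008-.03
z=P[...,2];k=(z>.008)&(z<.028)&(P[...,0]>.58)&(P[...,0]<.65)&(p.min(2)>60)
for y in np.arange(-.115,.185,.01):
    q=P[k&(abs(P[...,1]-y)<.003)]
    print(round(y,3),len(q),np.median(q[:,0]).round(4) if len(q)>4 else '',end=' | ')
b=buff(p)&(P[...,0]>.6)&(P[...,0]<.75)&(z>.01)&(z<.06)&(P[...,1]>-.13)&(P[...,1]<.19)
n,l,st,c=cv2.connectedComponentsWithStats(b.astype(np.uint8))
print()
for i in range(1,n):
    if st[i,4]>60: q=P[l==i];print("buff",st[i],np.median(q,0).round(3),q[:,2].max())
E
```

```text
time_s: 54.3
tcp_pos: [0.4643, 0.0206, 0.0588]
eef_rot: [178.5, 19.2, 179.0]
force: [0.4, -1.1, -0.9]
gripper_width: 0.0542
grasp_force: 0.0
[0.46432445 0.02062072 0.05879436] 54.3
y -0.11 0 
y -0.09 88 [0.6157 0.6385]
y -0.06999999999999999 0 
y -0.04999999999999999 0 
y -0.029999999999999985 0 
y -0.009999999999999981 0 
y 0.010000000000000023 0 
y 0.030000000000000013 0 
y 0.05000000000000003 0 
y 0.07000000000000005 0 
y 0.09000000000000004 0 
y 0.11000000000000003 0 
y 0.13000000000000006 61 [0.6189 0.6548]
y 0.15000000000000008 0 
y 0.17000000000000004 0 
x 0.63 29 [-0.0949 -0.0831]
x 0.64 37 [-0.1186 -0.0927]
x 0.66 61 [-0.1194  0.1441]
x 0.68 37 [-0.1195  0.1795]
x 0.7 33 [0.1755 0.1802]
-0.115 30 0.6469 | -0.105 0  | -0.095 50 0.617 | -0.085 49 0.6168 | -0.075 0  | -0.065 0  | -0.055 0  | -0.045 0  | -0.035 67 0.6184 | -0.025 31 0.6183 | -0.015 30 0.6183 | -0.005 35 0.6184 | 0.005 46 0.6181 | 0.015 63 0.618 | 0.025 68 0.6183 | 0.035 54 0.6182 | 0.045 46 0.6184 | 0.055 44 0.6187 | 0.065 43 0.6195 | 0.075 88 0.6199 | 0.085 0  | 0.095 0  | 0.105 0  | 0.115 0  | 0.125 25 0.6199 | 0.135 22 0.6215 | 0.145 0  | 0.155 0  | 0.165 0  | 0.175 11 0.6212 |
```

```bash
python3 -m jog '[[[0,0,-0.1,0,0.27],[0,0,-0.12,0,0.27],[0,0,-0.12,0,0.27],[0,0,-0.12,0,0.27],[0,0,-0.12,0,0.27],[0,0,-0.08,0,0.27],[0,0,0,0,0.27],[0,0,0,0,0.27]]]'
python3 - <<'E'
from h import *
m,p,d=look('w20');P=cloud(m,d);z=P[...,2]
h=cv2.cvtColor(p,cv2.COLOR_BGR2HSV);k=(z>.029)&(z<.0385)&(h[...,1]<30)&(p.min(2)>80)
fr=[]
for y in np.arange(-.11,.18,.02):
    q=P[k&(abs(P[...,1]-y)<.004)&(P[...,0]>.59)&(P[...,0]<.66)]; fr.append((round(y,2),len(q),np.percentile(q[:,0],1).round(4) if len(q)>5 else 0))
print(fr)
for x in (.64,.66,.68,.7,.72):
    q=np.sort(P[k&(abs(P[...,0]-x)<.006)&(P[...,1]>-.2)][:,1]); 
    if len(q): g=np.split(q,np.where(np.diff(q)>.006)[0]+1); print(x,[(a[0].round(4),a[-1].round(4)) for a in g])
b=buff(p)&(P[...,0]>.6)&(P[...,0]<.75)&(z>.01)&(z<.06)&(P[...,1]>-.13)&(P[...,1]<.19)
n,l,st,c=cv2.connectedComponentsWithStats(b.astype(np.uint8))
for i in range(1,n):
    if st[i,4]>40: q=P[l==i];print("buff",st[i],np.median(q,0).round(3),q[:,2].max().round(3),cv2.minAreaRect(np.float32(q[:,:2]*1000)))
k2=(z>.205)&(z<.23)&(P[...,0]>.58);q=P[k2];print("deck",q.min(0),q.max(0))
E
```

```text
time_s: 55.02
tcp_pos: [0.4001, 0.0156, 0.2461]
eef_rot: [178.5, 19.1, 178.7]
force: [-0.4, 0.2, -0.9]
gripper_width: 0.0545
grasp_force: 0.0
[(np.float64(-0.11), 0, 0), (np.float64(-0.09), 0, 0), (np.float64(-0.07), 2, 0), (np.float64(-0.05), 22, np.float64(0.6169)), (np.float64(-0.03), 22, np.float64(0.6175)), (np.float64(-0.01), 21, np.float64(0.6182)), (np.float64(0.01), 22, np.float64(0.6177)), (np.float64(0.03), 46, np.float64(0.6185)), (np.float64(0.05), 41, np.float64(0.6191)), (np.float64(0.07), 22, np.float64(0.6188)), (np.float64(0.09), 24, np.float64(0.6197)), (np.float64(0.11), 0, 0), (np.float64(0.13), 0, 0), (np.float64(0.15), 13, np.float64(0.6203)), (np.float64(0.17), 26, np.float64(0.6207))]
0.64 [(np.float64(-0.0651), np.float64(-0.0612)), (np.float64(-0.0227), np.float64(-0.0157)), (np.float64(0.0277), np.float64(0.0382)), (np.float64(0.077), np.float64(0.0839)), (np.float64(0.1763), np.float64(0.1814)), (np.float64(0.3608), np.float64(0.3799))]
0.66 [(np.float64(-0.1998), np.float64(-0.1959)), (np.float64(-0.0676), np.float64(-0.0624)), (np.float64(-0.0229), np.f
[... 477 characters left out ...]
0.0834)), (np.float64(0.3452), np.float64(0.3495))]
0.7 [(np.float64(-0.0233), np.float64(-0.0169)), (np.float64(0.0148), np.float64(0.0321)), (np.float64(0.0449), np.float64(0.0518)), (np.float64(0.076), np.float64(0.0832))]
0.72 [(np.float64(-0.0234), np.float64(-0.0169)), (np.float64(0.0759), np.float64(0.0827))]
buff [281 273  21  24  98] [0.647 0.025 0.022] 0.03 ((661.14697265625, 23.32331085205078), (19.442913055419922, 53.01370620727539), 53.03840255737305)
buff [292 273  21  17 100] [0.648 0.048 0.029] 0.039 ((648.4766845703125, 48.07047653198242), (8.862212181091309, 31.736833572387695), 9.897919654846191)
deck [ 0.59054946 -0.15245802  0.20537744] [0.66643666 0.18835979 0.22280168]
```

Adjacent walls measure 7 mm together along their whole length (two 3.5 mm walls, so no gaps). The fronts form one straight line parallel to the riser, and the arm is clear. Handing in.

```bash
python3 -c "
from cell import r
print(r.sign_off())"
```

```text
the job is handed in; nothing more can be done
None
```

The job is handed in at about 55 s of the 72 s: the cast is in the formerly empty pan, and all three pans sit square and closed up under the riser, against its back rail and left end. In the last picture I could make out only the middle pan's cast, because the gripper hid the other two.

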